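# Register the glaze and hang the test saddles to dry

## Robot

A 6-joint arm with a two-finger parallel gripper is mounted at the origin on the work surface. World frame = base frame: x ahead of the robot, y to its left, z up, the work surface at z = 0. Lengths are in mm, angles in rad, forces in N, time in s.
With the tool pointing down it reaches from about 275 to 1000 mm from the base axis. Payload 8.4 kg.
Tool frame: the origin (TCP) lies at the very end of the fingers, on their centre line; the grasp point (between the pads) lies 19 mm behind it; z points along the fingers, y is the direction in which the jaws open and shut (so a half turn about z gives the same grasp; the last joint's range is limited). The gripper opens to 85 mm and grips with 20 to 120 N. Pads are 22 mm wide; open, the fingers measure 114 mm over their backs; the gripper's body (76 mm by 85 mm) begins 54 mm behind the grasp point. The pads swing forward as they close: fully open they stand 13 mm farther back than shut.
Start: joints at [-1.208, 0.353, 1.633, -0, 1.155, -0.002], TCP at [222.975, -583.875, 231.281] pointing down, gripper open.
Joint ranges: [-2.63, 2.63], [-0.92, 2.1], [0.06, 2.66], [-1.3, 4.44], [0, 2.69], [-3.02, 3.02]. Speed limits (rad/s): [2.22, 2.22, 2.79, 3.14, 3.14, 3.14].

## Interface

Orientations are given as [roll, pitch, yaw] about the fixed x, y, z axes, in that order (R = Rz(yaw) Ry(pitch) Rx(roll)).
In Python, from rig import sense, grab_frame, sign_off, masks_of gives the robot as it stands. The module is installed in compiled form; this text tells all that it offers.
- The arm moves only by the shell command python3 -m inch 'ROWS' [FORCE]. ROWS is JSON, a list of rows, each an object of numbers: "gripper": the finger opening in m, from 0 to 0.0854; "tx", "ty", "tz": the shift along the tool's x, y, z in m; "spin": the turn about the tool's z in degrees. In form: [{"gripper": .., "tx": .., "ty": .., "tz": .., "spin": ..}, ...]. A call has exactly 8 rows; each row shifts and turns the commanded pose from where the row before left it, along the tool's axes as they then stand; what a row does not reach is not made up. A row lasts 1/10 s, in which the tool goes at most 50 mm and 8.59 degrees, less where a joint would pass 70% of its speed; a pose out of reach is approached as far as the arm can. A call is refused whole if a number of a shift passes 0.05 or a number of a turn 8.59, either way. A call with a gripper value outside its range is refused whole. The fingers move at their own pace and stop on an object; FORCE is the grip in N (left out, the last holds). Time passes only in rows, so rows that do not move let the fingers close, or fill a call up. It gives the time, the measured TCP pose, the force and the opening at its end, in the units of the state.
- sense(): the state, without advancing time (a new reading comes with each control period).
- grab_frame(name): name is "side" or "top" or "wrist"; returns a dict with "pixels" (384x512x3 uint8, red, green, blue), "K" (3x3 intrinsics, pixels), "extrinsics" (4x4, takes a point from camera to world coordinates). Camera axes: x right, y down, z forward; pixel columns grow to the right and rows downward; lengths in mm; the calibration is good to about 2 mm. The wrist camera is an equidistant fisheye: a pixel r from the principal point sees the ray r / f radians off the axis. A picture is of the moment at which its call begins. There is no depth.
- sign_off(): hands the job in, once; it reports no verdict.
Trained networks look in the newest picture that a camera, given by its name, has taken for a name from the list of things; names that differ only in an ending like _2 or _b are one class to them, and where a whole thing is asked for, a point or a joint stands for the part that bears it (a point fixed in the world has none). Each returns a list of dicts, best first, with "conf" (0 to 1); they miss things now and then, are a little off and sometimes report something else, mostly with a low value. They report only what shows in the picture. A call takes as long as a camera call.
- masks_of(camera, target): "pixels" (384x512 bool, what is visible of it) and "centre" ([row, column] in pixels, amid what is visible of it).
The state is a dict: "clock": time; "qpos": joint angles; "qvel": joint speeds; "joint_efforts": joint torques, N m; "eef_pos": TCP position; "tcp_rot": TCP orientation; "contact_force": force on the tool from outside, world axes, zero at the start; "wrist_torque": the same for the moment, N m; "opening": opening from 0.0 (shut) to 1.0 (fully open).
Only numpy, scipy, OpenCV 4.12 (cv2) and the standard library are available. Lean on these libraries where they do the work, as an engineer would, in place of code of your own. Each camera call takes 0.05 s, during which the arm holds its last target.

## Task

First slide the dust shutter of the glaze reader fully open, then turn the glaze jar on its round pad so that its label faces the reader window. Hang every U-shaped test tile astride the bar of the drying rail, one leg on each side and hanging freely. Finish with the shutter slid fully closed again, the jar still standing on its pad with its label to the reader, and the small bowl and vase among the tiles left where they are.

Things in the scene. Friction and masses are not known exactly. Their poses are not given: they have to be found in the camera images.
- rail: drying rail, fixed: a round steel bar of 14 mm diameter, along the body's y axis, its axis 153 mm above the table, free for 385 mm between two posts (at y = -200 and +200 mm, no higher than the bar's top; their feet reach 65 mm to either side). Origin on the table under the bar's middle.
- rail_mid (a point): middle of the bar, on its axis; same axes as the rail
- station: glaze reading station, fixed: a 4 mm base plate with a round black pad (80 mm across) centred on the origin and, on the +x side, a grey reader block (x from 85 to 130 mm, y from -60 to +140 mm, top 60 mm above the table) whose window looks to -x across the pad. Origin on the table under the pad's centre.
- pad (a point): centre of the round pad, on its surface (4 mm above the table)
- reader_window (a point): centre of the reader window, 85 mm from the pad's centre and 31 mm above the table; same axes as the station
- shutter (a joint): sliding dust shutter of the reader, in m: 0 = closed (its end stop, window covered), 0.08 = fully open (the other end stop). It slides along the station's +y to open and stays where it is left (about 1.5 N of friction).
- shutter_grip (a point): grip of the shutter: upright black fin on top of the reader block, 14 mm (x) by 34 mm (y), from 63 to 85 mm above the table; this point is on its middle line, 81 mm above the table; moves with the shutter
- jar: glaze jar, closed: squat, white, 62 mm diameter up to 46 mm, lid of 54 mm diameter, 54 mm tall in all, about 0.3 kg. Origin at the centre of its underside, z up; a brown paper label covers the side towards its +x, and a paper seal strip runs on the lid from the centre to the same side. It starts on the pad, label turned away from the window.
- jar_aim (a point): point in front of the label, 85 mm from the jar's axis along its +x and 27 mm above its underside: falls on the reader window when the jar stands at the pad's centre with the label facing the window
- tile0: saddle test tile of bisque clay, a rigid upside-down U (absent in some starts): 52 mm over the legs (x), 44 mm wide (y), 50 mm tall, 6 mm thick throughout, so 40 mm between the legs; about 90 g. Origin at the centre of the underside of the crown (44 mm above the legs' feet), z up. All such tiles are alike; they start standing on their legs on the table.
- tile1: saddle test tile of bisque clay, a rigid upside-down U (absent in some starts): 52 mm over the legs (x), 44 mm wide (y), 50 mm tall, 6 mm thick throughout, so 40 mm between the legs; about 90 g. Origin at the centre of the underside of the crown (44 mm above the legs' feet), z up. All such tiles are alike; they start standing on their legs on the table.
- tile2: saddle test tile of bisque clay, a rigid upside-down U (absent in some starts): 52 mm over the legs (x), 44 mm wide (y), 50 mm tall, 6 mm thick throughout, so 40 mm between the legs; about 90 g. Origin at the centre of the underside of the crown (44 mm above the legs' feet), z up. All such tiles are alike; they start standing on their legs on the table.
- tile3: saddle test tile of bisque clay, a rigid upside-down U (absent in some starts): 52 mm over the legs (x), 44 mm wide (y), 50 mm tall, 6 mm thick throughout, so 40 mm between the legs; about 90 g. Origin at the centre of the underside of the crown (44 mm above the legs' feet), z up. All such tiles are alike; they start standing on their legs on the table.
- tile4: saddle test tile of bisque clay, a rigid upside-down U (absent in some starts): 52 mm over the legs (x), 44 mm wide (y), 50 mm tall, 6 mm thick throughout, so 40 mm between the legs; about 90 g. Origin at the centre of the underside of the crown (44 mm above the legs' feet), z up. All such tiles are alike; they start standing on their legs on the table.
- small_bowl: small clay bowl, 64 mm across, 35 mm high, among the tiles; not to be disturbed. Origin under its centre.
- small_vase: small clay vase, 58 mm across, 62 mm high, among the tiles; not to be disturbed. Origin under its centre.

How it is judged (in metres and radians):
On the way, in this order (a step that is already met when the one before it is completed fails the run):
1. the shutter is slid fully open (within 8 mm of its end stop) (value of joint shutter above 0.072 m), for 0.2 s.
2. with the shutter open, the jar stands on its pad with its label facing the window (value of joint shutter above 0.065 m and horizontal distance between jar_aim and reader_window below 0.035 m and horizontal distance between jar and pad below 0.022 m and angle between jar's own z axis and vertical below 0.1 rad and linear speed of jar below 0.03 m/s), for 0.3 s.
At the end, for the whole second after the job is handed in: Every tile present rests astride the bar between the posts (crown within 20 mm sideways, underside 2-16 mm above the axis, tilt under 0.35 rad, at rest); jar upright within 22 mm of the pad's centre, its aim point within 35 mm of the window (level); shutter within 7 mm of closed (x of tile0 in the frame of rail_mid between -0.02 and 0.02 m and z of tile0 in the frame of rail_mid between 0.002 and 0.016 m and y of tile0 in the frame of rail_mid between -0.185 and 0.185 m and angle between each of tile0, tile1, tile2, tile3, tile4's own z axis and vertical below 0.35 rad and linear speed of each of tile0, tile1, tile2, tile3, tile4, jar below 0.03 m/s and x of tile1 in the frame of rail_mid between -0.02 and 0.02 m and z of tile1 in the frame of rail_mid between 0.002 and 0.016 m and y of tile1 in the frame of rail_mid between -0.185 and 0.185 m and x of tile2 in the frame of rail_mid between -0.02 and 0.02 m and z of tile2 in the frame of rail_mid between 0.002 and 0.016 m and y of tile2 in the frame of rail_mid between -0.185 and 0.185 m and x of tile3 in the frame of rail_mid between -0.02 and 0.02 m and z of tile3 in the frame of rail_mid between 0.002 and 0.016 m and y of tile3 in the frame of rail_mid between -0.185 and 0.185 m and x of tile4 in the frame of rail_mid between -0.02 and 0.02 m and z of tile4 in the frame of rail_mid between 0.002 and 0.016 m and y of tile4 in the frame of rail_mid between -0.185 and 0.185 m and horizontal distance between jar_aim and reader_window below 0.035 m and horizontal distance between jar and pad below 0.022 m and angle between jar's own z axis and vertical below 0.1 rad and value of joint shutter below 0.007 m); the robot touches nothing.
It fails at once if the small bowl or the vase is moved more than 60 mm or tipped over (distance of any of small_bowl, small_vase from where it was at the start of the episode above 0.06 m or angle between any of small_bowl, small_vase's own z axis and vertical above 0.7 rad).
Of tile0, tile1, tile2, tile3, tile4 only 3 to 5 are there at a start; the rules pass over those that are not, and their reading is None.
At some moment in a run one of jar may be knocked a few centimetres aside while the robot is not near it.
It also fails if it takes over 210 s, if anything falls off the work surface, if the arm or the gripper's body presses on something with over 40 N, if the wrist force passes 120 N, or if a joint passes its speed limit or range.

## Working session

There is one attempt and no reset: what is moved stays moved. The work goes in short steps, Python scripts to look and compute and a shell command to move; the robot and the scene stay as the last step left them, time stands still between calls to the robot, and variables do not carry over. Pictures are saved under pics/ and viewed, and the job is handed in when it is done.

```bash
mkdir -p pics; ls
python3 - <<'E'
from rig import *
import cv2
s=sense(); print({k:(v if not hasattr(v,'tolist') else v.tolist()) for k,v in s.items()})
for c in ['side','top','wrist']:
    f=grab_frame(c); cv2.imwrite(f'pics/a_{c}.png',f['pixels'][:,:,::-1]); print(c,f['K'],f['extrinsics'])
E
```

```text
pics
{'clock': 0.0, 'qpos': [-1.2084081663076867, 0.35365501588143244, 1.634159477613856, -2.404577261381755e-05, 1.1551950304280438, -0.0023921302604860088], 'qvel': [-0.000612097415381587, -6.264290720992334e-05, 0.0008511084132240037, 0.0017436509781087472, -0.002621698471725183, -0.0001414441599931058], 'joint_efforts': [-0.0019226612494094297, -60.52649259567261, -34.20599699020386, -3.3387750590918586e-05, 0.009281925740651786, 4.1421560581511585e-05], 'eef_pos': [222.78885612635017, -583.4190592027593, 230.5465495341343], 'tcp_rot': [-3.1401757346120123, 1.8595670812970866e-05, 0.3647900277497027], 'contact_force': [-0.4310744004505323, -0.49834857728822457, -0.29850754104406], 'wrist_torque': [-0.013756609552380818, 0.002519271352865856, 0.017124051238047], 'opening': 0.9998710121233584}
side [[446.86402868   0.         250.39484548]
 [  0.         446.86402868 183.58502031]
 [  0.           0.           1.        ]] [[-9.94785724e-01 -6.80768795e-02  7.59401239e-02  4.14181938e+02]
 [-1.01086175e-01  5.59406672e-01 -8.22706363e-01  9.87216863e+02]
 [ 1.35258700e-02 -8.260930
[... 209 characters left out ...]
    0.           1.        ]] [[-2.90490190e-02 -9.98707045e-01  4.17180124e-02  4.66776103e+02]
 [-9.99381827e-01  2.81912157e-02 -2.10052189e-02 -2.70498818e+01]
 [ 1.98019786e-02 -4.23024045e-02 -9.98908599e-01  1.34117828e+03]
 [ 0.00000000e+00  0.00000000e+00  0.00000000e+00  1.00000000e+00]]
wrist [[297.31863964   0.         264.28843673]
 [  0.         297.31863964 190.7898687 ]
 [  0.           0.           1.        ]] [[ 3.57328826e-01 -8.98509419e-01 -2.54944962e-01  2.87158786e+02]
 [-9.33977733e-01 -3.44139892e-01 -9.61942201e-02 -5.58645194e+02]
 [-1.30531881e-03  2.72485885e-01 -9.62158895e-01  3.73331960e+02]
 [ 0.00000000e+00  0.00000000e+00  0.00000000e+00  1.00000000e+00]]
```

View pics/a_top.png

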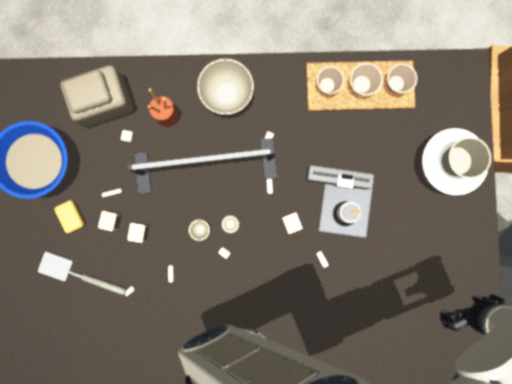

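View pics/a_side.png

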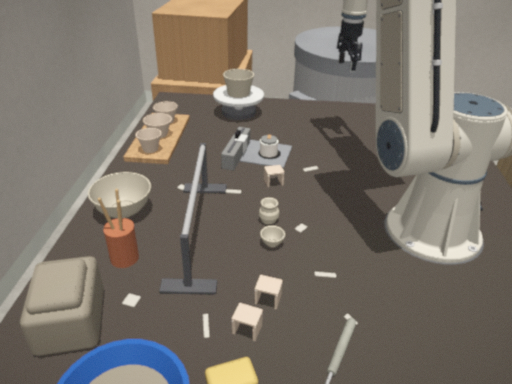

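View pics/a_wrist.png

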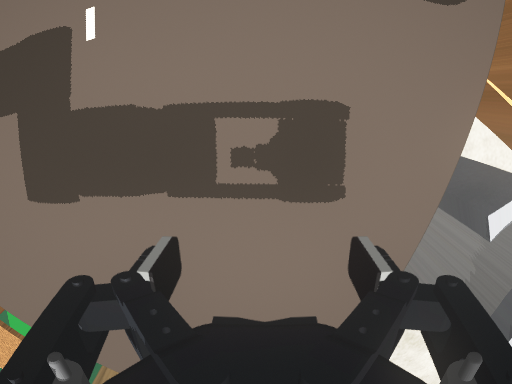

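```bash
cat > h.py <<'E'
from rig import *
import numpy as np, cv2
def ray(f,u,v,fish=False):
    K=f['K'];E=f['extrinsics']
    x=(u-K[0,2])/K[0,0];y=(v-K[1,2])/K[1,1]
    if fish:
        r=np.hypot(x,y)+1e-12; d=np.array([np.sin(r)*x/r,np.sin(r)*y/r,np.cos(r)])
    else: d=np.array([x,y,1.])
    return E[:3,3],E[:3,:3]@d
def onz(f,u,v,z,fish=False):
    o,d=ray(f,u,v,fish); return o+d*(z-o[2])/d[2]
def proj(f,P,fish=False):
    E=f['extrinsics'];p=E[:3,:3].T@(np.asarray(P,float)-E[:3,3]);K=f['K']
    if fish:
        r=np.hypot(p[0],p[1])+1e-12;th=np.arctan2(r,p[2]);a=p[0]/r*th;b=p[1]/r*th
    else: a,b=p[0]/p[2],p[1]/p[2]
    return np.array([K[0,0]*a+K[0,2],K[1,1]*b+K[1,2]])
def crop(f,c,r0,r1,c0,c1,k,name):
    im=f['pixels'][r0:r1,c0:c1,::-1]; cv2.imwrite('pics/'+name,cv2.resize(im,None,fx=k,fy=k,interpolation=cv2.INTER_CUBIC))
def togo(x,y,z,yaw=None):
    s=sense();p=np.array(s['eef_pos']);ya=s['tcp_rot'][2]
    d=np.array([x,y,z])-p
    w=lambda yy:(np.cos(yy)*d[0]+np.sin(yy)*d[1], np.sin(yy)*d[0]-np.cos(yy)*d[1],-d[2])
    print('tcp',p.round(1),'yaw',round(float(ya),3),'rp',np.round(s['tcp_rot'][:2],3),'q',np.round(s['qpos'],2),'F',np.round(s['contact_force'],1),'op',round(s['opening'],3),'t',round(s['clock'],1))
    print('tool shift now (mm)',np.round(w(ya),1))
    if yaw is not None:
        for k in (0,1,-1):
            dy=yaw+k*np.pi-ya; print(' spin deg',round(-np.degrees(dy),1),' j6 guess change',round(-dy,2),'shift after spin',np.round(w(yaw+k*np.pi),1))
E
python3 - <<'E'
from h import *
for c in ['top','side']:
    f=grab_frame(c)
    for t in ['tile0','jar','small_bowl','small_vase','shutter','station','rail']:
        for m in masks_of(c,t):
            if m['conf']>.3:
                v,u=m['centre']; print(c,t,round(m['conf'],2),'uv',round(u,1),round(v,1),'n',m['pixels'].sum(),onz(f,u,v,40).round(0))
    if c=='top':
        crop(f,c,150,250,290,390,6,'b_station.png'); crop(f,c,190,260,80,180,8,'b_tiles.png');crop(f,c,120,200,120,280,5,'b_rail.png')
    else: crop(f,c,100,200,200,320,6,'b_sstation.png')
E
```

```text
top tile0 0.82 uv 108.9 220.6 n 275 [471. 378.  40.]
top tile0 0.74 uv 136.6 231.8 n 275 [434. 294.  40.]
top tile0 0.65 uv 198.8 228.6 n 313 [438. 104.  40.]
top jar 0.7 uv 348.7 210.4 n 348 [ 481. -360.   40.]
top jar 0.35 uv 136.5 232.3 n 232 [433. 294.  40.]
top small_bowl 0.57 uv 201.3 230.3 n 338 [433.  97.  40.]
top small_vase 0.57 uv 229.2 222.8 n 267 [453.  11.  40.]
top shutter 0.54 uv 343.3 182.1 n 194 [ 569. -347.   40.]
top station 0.56 uv 341.1 196.2 n 2990 [ 525. -338.   40.]
top rail 0.86 uv 208.3 159.5 n 1753 [651.  70.  40.]
side tile0 0.66 uv 249.0 317.4 n 633 [468. 382.  40.]
side tile0 0.58 uv 271.7 174.7 n 253 [ 455. -164.   40.]
side tile0 0.56 uv 272.1 285.0 n 555 [426. 287.  40.]
side jar 0.86 uv 267.4 147.3 n 360 [ 480. -332.   40.]
side jar 0.31 uv 247.1 151.9 n 1386 [ 545. -293.   40.]
side small_bowl 0.8 uv 275.9 235.3 n 385 [427. 117.  40.]
side small_bowl 0.74 uv 272.0 172.5 n 287 [ 455. -177.   40.]
side small_bowl 0.5 uv 247.1 316.0 n 675 [473. 378.  40.]
side small_vase 0.9 uv 270.2 210.9 n 427 [448.  18.  40.]
side shutter 0.45 uv 241.8 136.9 n 148 [ 575. -394.   40.]
side station 0.81 uv 246.8 153.5 n 1464 [ 545. -282.   40.]
side rail 0.78 uv 189.9 233.5 n 2442 [646. 136.  40.]
```

View pics/b_station.png

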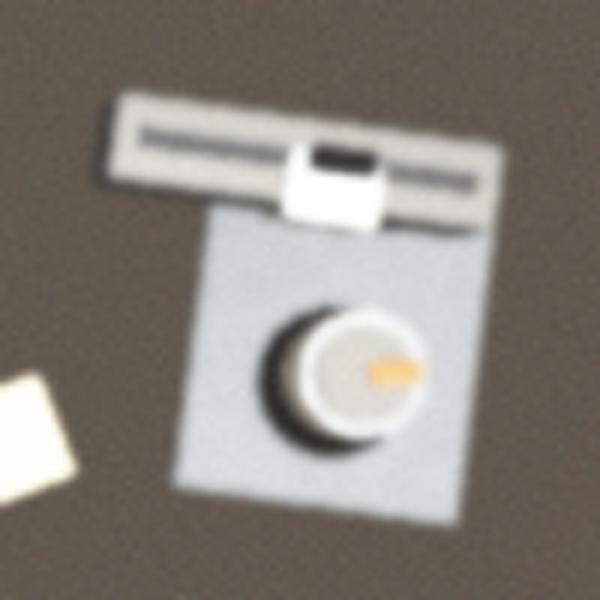

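View pics/b_tiles.png

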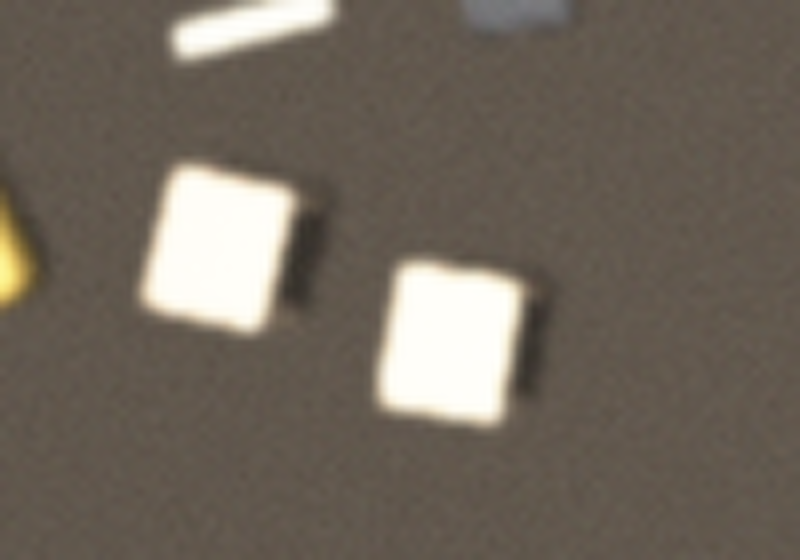

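View pics/b_rail.png

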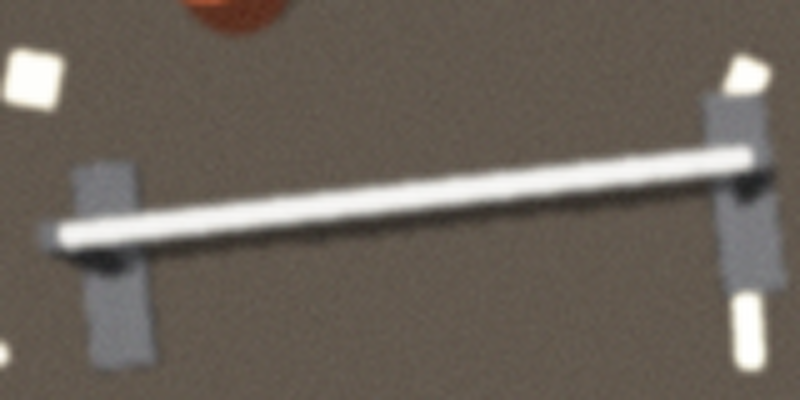

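View pics/b_sstation.png

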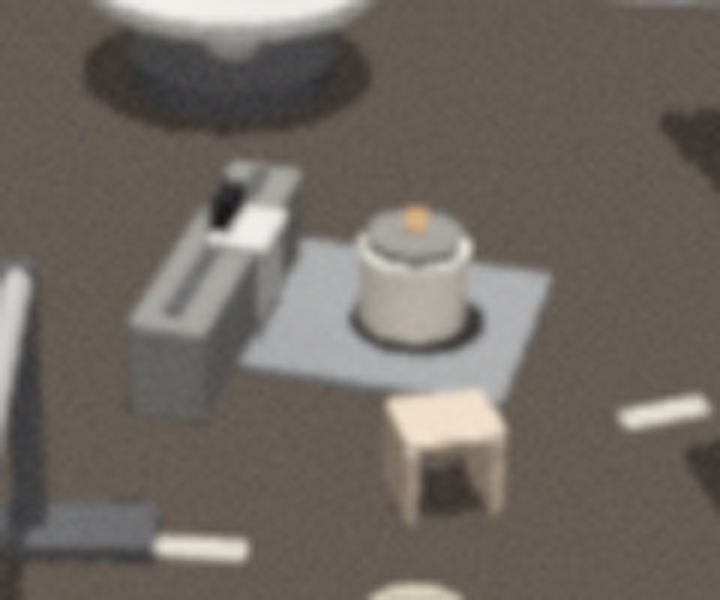

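Run:
```python
from h import *
from scipy.optimize import least_squares
f=grab_frame('top')
pc=lambda x,y:(290+(x+.5)/6-.5,150+(y+.5)/6-.5)
obs=[pc(122,92),pc(503,145),pc(492,240),pc(108,180)];mod=[(130,140,60),(130,-60,60),(85,-60,60),(85,140,60)]
def T(p,m): c,s=np.cos(p[2]),np.sin(p[2]); return [p[0]+c*m[0]-s*m[1],p[1]+s*m[0]+c*m[1],m[2]]
r=least_squares(lambda p:np.concatenate([proj(f,T(p,m))-o for m,o in zip(mod,obs)]),[470,-350,-.1])
print('station',r.x,r.fun.round(1)); st=r.x
print('fin',onz(f,*pc(343,158),85), 'closed pred dir')
j=onz(f,*pc(362,373),54);k=onz(f,*pc(422,371),54);print('jar',j,'strip dir',np.arctan2(k[1]-j[1],k[0]-j[0]))
# jar in station
d=j[:2]-st[:2];c,s=np.cos(st[2]),np.sin(st[2]);print('jar in st',c*d[0]+s*d[1],-s*d[0]+c*d[1])
g=f['pixels'].min(axis=2)
n,l,stt,cen=cv2.connectedComponentsWithStats((g[190:260,80:320]>190).astype(np.uint8))
for i in range(1,n):
    if stt[i,4]>150:
        pts=np.argwhere(l==i)[:,::-1]+[80,190]
        W=np.array([onz(f,u,v,50)[:2] for u,v in pts],np.float32)
        rc=cv2.minAreaRect(W); print(stt[i,4],np.round(rc[0],1),np.round(rc[1],1),rc[2],'mean',W.mean(0).round(1))
# rail
m=(g[140:175,125:280]>170).astype(np.uint8);n,l,stt,cen=cv2.connectedComponentsWithStats(m);i=1+np.argmax(stt[1:,4])
pts=np.argwhere(l==i)[:,::-1]+[125,140];W=np.array([onz(f,u,v,160)[:2] for u,v in pts],np.float32)
print('rail',cv2.minAreaRect(W),W.mean(0))
```

```text
station [ 4.70657440e+02 -3.54937508e+02 -1.73696197e-01] [-0.5  0.   0.4  0.7  0.4 -0.6 -0.2 -0.1]
fin [ 583.80559496 -346.57926325   85.        ] closed pred dir
jar [ 476.43185604 -359.92926727   54.        ] strip dir -1.5664214230364348
jar in st 6.550223187741308 -3.9186888742706256
256 [471.1 381.1] [44.2 53. ] 76.2283935546875 mean [471.1 381. ]
261 [ 448.1 -181.5] [54.  45.6] 18.776134490966797 mean [ 448.1 -181.7]
193 [451.3   9.4] [45.7 45.7] 88.3407974243164 mean [450.3   8.6]
261 [432.9 294.1] [44.8 53.5] 79.57661437988281 mean [433.  294.2]
rail ((636.6107788085938, 80.52694702148438), (14.426603317260742, 389.4076843261719), 5.045252323150635) [636.32434   81.342514]
```

Run:
```python
from h import *
f=grab_frame('top')
p=[470.66,-354.94,-.1737]
def T(p,m): c,s=np.cos(p[2]),np.sin(p[2]); return [p[0]+c*m[0]-s*m[1],p[1]+s*m[0]+c*m[1],m[2]]
for m in [(0,0,4),(40,0,4),(0,40,4),(-40,0,4),(0,-40,4),(107.5,0,85),(107.5,28,85),(107.5,80,85),(85,0,60),(130,140,60),(130,-60,60)]:
    u=proj(f,T(p,m)); print(m,((u-[290,150])*6+2.5).round(0))
f=grab_frame('side')
for m in [(0,0,4),(107.5,0,81),(107.5,28,81),(130,140,60),(130,-60,60),(85,-60,60),(85,140,60)]:
    u=proj(f,T(p,m)); print(m,((u-[200,100])*6+2.5).round(0))
```

```text
(0, 0, 4) [329. 386.]
(40, 0, 4) [339. 311.]
(0, 40, 4) [254. 375.]
(-40, 0, 4) [319. 460.]
(0, -40, 4) [403. 396.]
(107.5, 0, 85) [397. 171.]
(107.5, 28, 85) [342. 163.]
(107.5, 80, 85) [239. 148.]
(85, 0, 60) [378. 219.]
(130, 140, 60) [119.  92.]
(130, -60, 60) [506. 149.]
(0, 0, 4) [424. 322.]
(107.5, 0, 81) [246. 177.]
(107.5, 28, 81) [232. 199.]
(130, 140, 60) [130. 322.]
(130, -60, 60) [239. 159.]
(85, -60, 60) [312. 169.]
(85, 140, 60) [211. 335.]
```

```bash
python3 -m inch '[{"gripper":0.05,"tx":0.048,"ty":-0.011,"tz":0.008},{"gripper":0.05,"tx":0.048,"ty":-0.011,"tz":0.008},{"gripper":0.05,"tx":0.048,"ty":-0.011,"tz":0.008},{"gripper":0.05,"tx":0.048,"ty":-0.011,"tz":0.008},{"gripper":0.05,"tx":0.048,"ty":-0.011,"tz":0.008},{"gripper":0.05,"tx":0.048,"ty":-0.011,"tz":0.008},{"gripper":0.05,"tx":0.048,"ty":-0.011,"tz":0.008},{"gripper":0.05,"tx":0.048,"ty":-0.011,"tz":0.008}]' 30
python3 -m inch '[{"gripper":0.05,"spin":-8.5},{"gripper":0.05,"spin":-8.5},{"gripper":0.05,"spin":-8.5},{"gripper":0.05,"spin":-8.5},{"gripper":0.05,"spin":-8.5},{"gripper":0.05,"spin":-8.5},{"gripper":0.05,"spin":-8.1},{"gripper":0.05}]' 30
python3 -c "
from h import *
togo(582.4,-346.1,66,1.397)"
```

```text
tcp [ 223.  -583.9  231.3] yaw 0.365 rp [-3.142 -0.   ] q [-1.21  0.35  1.63  0.    1.16 -0.  ] F [-0.1 -0.2  0.1] op 0.998 t 1.1
tool shift now (mm) [420.6 -93.9 165.3]
 spin deg -59.1  j6 guess change -1.03 shift after spin [296.3 312.9 165.3]
 spin deg -239.1  j6 guess change -4.17 shift after spin [-296.3 -312.9  165.3]
 spin deg 120.9  j6 guess change 2.11 shift after spin [-296.3 -312.9  165.3]$[0]: bad value
$[0]: bad value
```

```bash
python3 -m inch '[{"gripper":0.05,"tx":0.048,"ty":-0.011,"tz":0.008,"spin":0},{"gripper":0.05,"tx":0.048,"ty":-0.011,"tz":0.008,"spin":0},{"gripper":0.05,"tx":0.048,"ty":-0.011,"tz":0.008,"spin":0},{"gripper":0.05,"tx":0.048,"ty":-0.011,"tz":0.008,"spin":0},{"gripper":0.05,"tx":0.048,"ty":-0.011,"tz":0.008,"spin":0},{"gripper":0.05,"tx":0.048,"ty":-0.011,"tz":0.008,"spin":0},{"gripper":0.05,"tx":0.048,"ty":-0.011,"tz":0.008,"spin":0},{"gripper":0.05,"tx":0.048,"ty":-0.011,"tz":0.008,"spin":0}]' 30
python3 -m inch '[{"gripper":0.05,"tx":0,"ty":0,"tz":0,"spin":-8.5},{"gripper":0.05,"tx":0,"ty":0,"tz":0,"spin":-8.5},{"gripper":0.05,"tx":0,"ty":0,"tz":0,"spin":-8.5},{"gripper":0.05,"tx":0,"ty":0,"tz":0,"spin":-8.5},{"gripper":0.05,"tx":0,"ty":0,"tz":0,"spin":-8.5},{"gripper":0.05,"tx":0,"ty":0,"tz":0,"spin":-8.5},{"gripper":0.05,"tx":0,"ty":0,"tz":0,"spin":-8.1},{"gripper":0.05,"tx":0,"ty":0,"tz":0,"spin":0}]' 30
python3 -c "
from h import *
togo(582.4,-346.1,66,1.397)"
```

```text
clock: 1.9
eef_pos: [551.9, -363.4, 167.1]
tcp_rot: [3.141, -0.0, 0.365]
contact_force: [0.0, -0.7, 0.1]
opening: 0.586
clock: 2.7
eef_pos: [550.3, -364.7, 167.3]
tcp_rot: [-3.142, 0.0, 1.398]
contact_force: [0.3, -0.6, -0.1]
opening: 0.587
tcp [ 550.3 -364.7  167.3] yaw 1.398 rp [-3.142  0.   ] q [-0.59  0.47  1.61 -0.    1.06 -0.42] F [ 0.3 -0.6 -0.1] op 0.587 t 2.7
tool shift now (mm) [ 23.8  28.4 101.3]
 spin deg 0.1  j6 guess change 0.0 shift after spin [ 23.8  28.4 101.3]
 spin deg -179.9  j6 guess change -3.14 shift after spin [-23.8 -28.4 101.3]
 spin deg 180.1  j6 guess change 3.14 shift after spin [-23.8 -28.4 101.3]
```

```bash
python3 -m inch '[{"gripper":0.05,"tx":0.012,"ty":0.014,"tz":0.02,"spin":0},{"gripper":0.05,"tx":0.012,"ty":0.0144,"tz":0.02,"spin":0},{"gripper":0.05,"tx":0,"ty":0,"tz":0,"spin":0},{"gripper":0.05,"tx":0,"ty":0,"tz":0,"spin":0},{"gripper":0.05,"tx":0,"ty":0,"tz":0,"spin":0},{"gripper":0.05,"tx":0,"ty":0,"tz":0,"spin":0},{"gripper":0.05,"tx":0,"ty":0,"tz":0,"spin":0},{"gripper":0.05,"tx":0,"ty":0,"tz":0,"spin":0}]' 30
python3 - <<'E'
from h import *
togo(582.4,-346.1,66,1.397)
f=grab_frame('wrist');cv2.imwrite('pics/c_w.png',f['pixels'][:,:,::-1])
s=sense()
for p in [(582.4,-346.1,85),(582.4,-346.1,66)]: print(proj(f,p,True))
E
```

```text
clock: 3.5
eef_pos: [582.4, -346.3, 127.8]
tcp_rot: [3.141, 0.0, 1.396]
contact_force: [-0.2, 0.2, -0.1]
opening: 0.584
tcp [ 582.4 -346.3  127.8] yaw 1.396 rp [3.141 0.   ] q [-0.54  0.53  1.6  -0.    1.01 -0.36] F [-0.2  0.2 -0.1] op 0.584 t 3.5
tool shift now (mm) [ 0.2 -0.  61.8]
 spin deg -0.1  j6 guess change -0.0 shift after spin [ 0.2 -0.  61.8]
 spin deg -180.1  j6 guess change -3.14 shift after spin [-0.2  0.  61.8]
 spin deg 179.9  j6 guess change 3.14 shift after spin [-0.2  0.  61.8]
[264.61887288 214.77082956]
[264.57659911 205.63028622]
```

View pics/c_w.png

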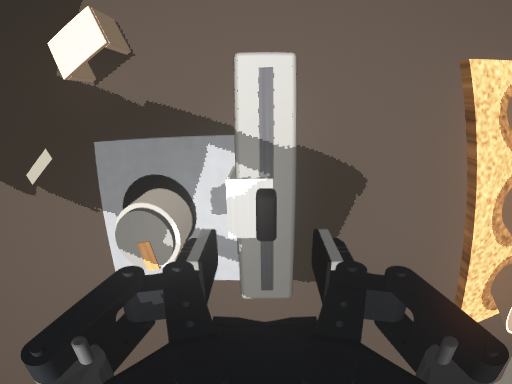

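```bash
python3 -m inch '[{"gripper":0.05,"tx":0,"ty":0,"tz":0.02,"spin":0},{"gripper":0.05,"tx":0,"ty":0,"tz":0.02,"spin":0},{"gripper":0.05,"tx":0,"ty":0,"tz":0.018,"spin":0},{"gripper":0.05,"tx":0,"ty":0,"tz":0,"spin":0},{"gripper":0,"tx":0,"ty":0,"tz":0,"spin":0},{"gripper":0,"tx":0,"ty":0,"tz":0,"spin":0},{"gripper":0,"tx":0,"ty":0,"tz":0,"spin":0},{"gripper":0,"tx":0,"ty":0,"tz":0,"spin":0}]' 30
python3 -c "
from h import *
togo(582.4,-346.1,66,1.397)"
```

```text
clock: 4.35
eef_pos: [583.4, -346.5, 70.7]
tcp_rot: [3.139, 0.001, 1.396]
contact_force: [0.2, -0.9, 4.4]
opening: 0.154
tcp [ 583.4 -346.5   70.7] yaw 1.396 rp [3.139e+00 1.000e-03] q [-0.54  0.6   1.63  0.    0.91 -0.36] F [ 0.2 -0.9  4.4] op 0.154 t 4.3
tool shift now (mm) [ 0.2 -1.1  4.7]
 spin deg -0.0  j6 guess change -0.0 shift after spin [ 0.2 -1.1  4.7]
 spin deg -180.0  j6 guess change -3.14 shift after spin [-0.2  1.1  4.7]
 spin deg 180.0  j6 guess change 3.14 shift after spin [-0.2  1.1  4.7]
```

```bash
python3 -m inch '[{"gripper":0,"tx":0.01,"ty":0,"tz":0,"spin":0},{"gripper":0,"tx":0.01,"ty":0,"tz":0,"spin":0},{"gripper":0,"tx":0.01,"ty":0,"tz":0,"spin":0},{"gripper":0,"tx":0.01,"ty":0,"tz":0,"spin":0},{"gripper":0,"tx":0.008,"ty":0,"tz":0,"spin":0},{"gripper":0,"tx":0.004,"ty":0,"tz":0,"spin":0},{"gripper":0,"tx":0,"ty":0,"tz":0,"spin":0},{"gripper":0,"tx":0,"ty":0,"tz":0,"spin":0}]' 30
python3 -m inch '[{"gripper":0,"tx":0.002,"ty":0,"tz":0,"spin":0},{"gripper":0,"tx":0.002,"ty":0,"tz":0,"spin":0},{"gripper":0,"tx":0,"ty":0,"tz":0,"spin":0},{"gripper":0,"tx":0,"ty":0,"tz":0,"spin":0},{"gripper":0,"tx":0,"ty":0,"tz":0,"spin":0},{"gripper":0,"tx":0,"ty":0,"tz":0,"spin":0},{"gripper":0,"tx":0,"ty":0,"tz":0,"spin":0},{"gripper":0,"tx":0,"ty":0,"tz":0,"spin":0}]' 30
```

```text
clock: 5.15
eef_pos: [592.3, -294.3, 70.6]
tcp_rot: [3.14, 0.0, 1.397]
contact_force: [-1.4, 2.4, 8.8]
opening: 0.157
clock: 5.95
eef_pos: [592.6, -292.7, 70.7]
tcp_rot: [3.139, 0.003, 1.397]
contact_force: [-3.2, -8.6, 6.2]
opening: 0.154
```

```bash
python3 -m inch '[{"gripper":0.05,"tx":0,"ty":0,"tz":0,"spin":0},{"gripper":0.05,"tx":0,"ty":0,"tz":0,"spin":0},{"gripper":0.05,"tx":0,"ty":0,"tz":0,"spin":0},{"gripper":0.05,"tx":0,"ty":0,"tz":-0.02,"spin":0},{"gripper":0.0854,"tx":0,"ty":0,"tz":-0.03,"spin":0},{"gripper":0.0854,"tx":0,"ty":0,"tz":-0.03,"spin":0},{"gripper":0.0854,"tx":0,"ty":0,"tz":0,"spin":0},{"gripper":0.0854,"tx":0,"ty":0,"tz":0,"spin":0}]' 30
python3 - <<'E'
from h import *
togo(476.4,-359.9,120,1.397)
f=grab_frame('top');crop(f,'top',150,250,290,390,5,'d_t.png')
E
```

```text
clock: 6.75
eef_pos: [592.5, -290.6, 149.8]
tcp_rot: [3.14, 0.0, 1.396]
contact_force: [-0.7, -0.5, -1.1]
opening: 1.003
tcp [ 592.5 -290.6  149.8] yaw 1.396 rp [3.14 0.  ] q [-0.46  0.49  1.62  0.    1.03 -0.28] F [-0.7 -0.5 -1.1] op 1.003 t 6.8
tool shift now (mm) [ -88.4 -102.3   29.8]
 spin deg -0.0  j6 guess change -0.0 shift after spin [ -88.3 -102.3   29.8]
 spin deg -180.0  j6 guess change -3.14 shift after spin [ 88.3 102.3  29.8]
 spin deg 180.0  j6 guess change 3.14 shift after spin [ 88.3 102.3  29.8]
```

View pics/d_t.png

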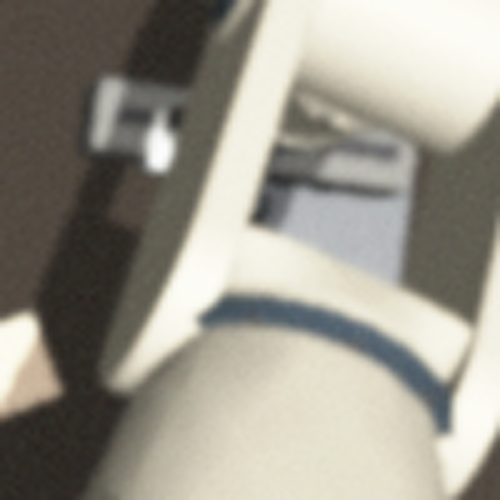

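The top view is mostly covered by the arm; the shutter plate (160,145 in the crop) sits towards the +y end. I go above the jar and look with the wrist camera.

```bash
python3 -m inch '[{"gripper":0.0854,"tx":-0.022,"ty":-0.0256,"tz":0,"spin":0},{"gripper":0.0854,"tx":-0.022,"ty":-0.0256,"tz":0,"spin":0},{"gripper":0.0854,"tx":-0.022,"ty":-0.0256,"tz":0,"spin":0},{"gripper":0.0854,"tx":-0.022,"ty":-0.0256,"tz":0.02,"spin":0},{"gripper":0.0854,"tx":0,"ty":0,"tz":0.01,"spin":0},{"gripper":0.0854,"tx":0,"ty":0,"tz":0,"spin":0},{"gripper":0.0854,"tx":0,"ty":0,"tz":0,"spin":0},{"gripper":0.0854,"tx":0,"ty":0,"tz":0,"spin":0}]' 30
python3 - <<'E'
from h import *
togo(476.4,-359.9,18,1.397)
f=grab_frame('wrist');cv2.imwrite('pics/e_w.png',f['pixels'][:,:,::-1])
print(proj(f,(476.4,-359.9,58),True))
E
```

```text
clock: 7.6
eef_pos: [477.2, -359.3, 119.5]
tcp_rot: [3.141, 0.0, 1.397]
contact_force: [-0.2, 0.1, 0.1]
opening: 1.004
tcp [ 477.2 -359.3  119.5] yaw 1.397 rp [3.141 0.   ] q [-0.65  0.44  1.79  0.    0.92 -0.47] F [-0.2  0.1  0.1] op 1.004 t 7.6
tool shift now (mm) [ -0.7  -0.7 101.5]
 spin deg 0.0  j6 guess change 0.0 shift after spin [ -0.7  -0.7 101.5]
 spin deg -180.0  j6 guess change -3.14 shift after spin [  0.7   0.7 101.5]
 spin deg 180.0  j6 guess change 3.14 shift after spin [  0.7   0.7 101.5]
[263.71264606 206.99264019]
```

View pics/e_w.png

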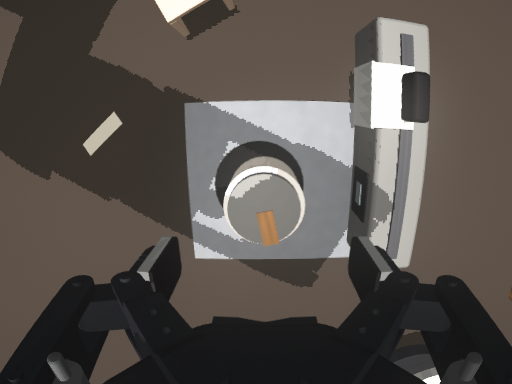

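```bash
python3 -m inch '[{"gripper":0.0854,"tx":0,"ty":0,"tz":0.03,"spin":0},{"gripper":0.0854,"tx":0,"ty":0,"tz":0.03,"spin":0},{"gripper":0.0854,"tx":0,"ty":0,"tz":0.025,"spin":0},{"gripper":0.0854,"tx":0,"ty":0,"tz":0.014,"spin":0},{"gripper":0.0854,"tx":0,"ty":0,"tz":0,"spin":0},{"gripper":0.05,"tx":0,"ty":0,"tz":0,"spin":0},{"gripper":0.05,"tx":0,"ty":0,"tz":0,"spin":0},{"gripper":0.05,"tx":0,"ty":0,"tz":0,"spin":0}]' 25
python3 -m inch '[{"gripper":0.05,"tx":0,"ty":0,"tz":0,"spin":0},{"gripper":0.05,"tx":0,"ty":0,"tz":0,"spin":0},{"gripper":0.05,"tx":0.002,"ty":-0.003,"tz":-0.002,"spin":0},{"gripper":0.05,"tx":0.002,"ty":-0.003,"tz":0,"spin":0},{"gripper":0.05,"tx":0,"ty":0,"tz":0,"spin":0},{"gripper":0.05,"tx":0,"ty":0,"tz":0,"spin":-8},{"gripper":0.05,"tx":0,"ty":0,"tz":0,"spin":-8},{"gripper":0.05,"tx":0,"ty":0,"tz":0,"spin":-8}]' 25
python3 -c "
from h import *
togo(476.4,-359.9,18,1.397)"
```

```text
clock: 8.45
eef_pos: [477.0, -360.3, 21.7]
tcp_rot: [3.139, 0.001, 1.396]
contact_force: [0.0, 0.4, 4.6]
opening: 0.719
clock: 9.25
eef_pos: [470.5, -354.5, 22.0]
tcp_rot: [-3.141, -0.0, 1.821]
contact_force: [0.5, 0.5, -2.4]
opening: 0.718
tcp [ 470.5 -354.5   22. ] yaw 1.821 rp [-3.141 -0.   ] q [-0.65  0.57  1.85 -0.    0.73 -0.9 ] F [ 0.5  0.5 -2.4] op 0.718 t 9.2
tool shift now (mm) [-6.7  4.4  4. ]
 spin deg 24.3  j6 guess change 0.42 shift after spin [-4.3  6.7  4. ]
 spin deg -155.7  j6 guess change -2.72 shift after spin [ 4.3 -6.7  4. ]
 spin deg 204.3  j6 guess change 3.57 shift after spin [ 4.3 -6.7  4. ]
```

```bash
python3 -m inch '[{"gripper":0.05,"tx":0,"ty":0,"tz":0,"spin":-8},{"gripper":0.05,"tx":0,"ty":0,"tz":0,"spin":-8},{"gripper":0.05,"tx":0,"ty":0,"tz":0,"spin":-8},{"gripper":0.05,"tx":0,"ty":0,"tz":0,"spin":-8},{"gripper":0.05,"tx":0,"ty":0,"tz":0,"spin":-8},{"gripper":0.05,"tx":0,"ty":0,"tz":0,"spin":-8},{"gripper":0.05,"tx":0,"ty":0,"tz":0,"spin":-8},{"gripper":0.05,"tx":0,"ty":0,"tz":0.001,"spin":0}]' 25
python3 -m inch '[{"gripper":0.05,"tx":0,"ty":0,"tz":0.001,"spin":0},{"gripper":0.05,"tx":0,"ty":0,"tz":0,"spin":0},{"gripper":0.0854,"tx":0,"ty":0,"tz":0,"spin":0},{"gripper":0.0854,"tx":0,"ty":0,"tz":0,"spin":0},{"gripper":0.0854,"tx":0,"ty":0,"tz":0,"spin":0},{"gripper":0.0854,"tx":0,"ty":0,"tz":0,"spin":0},{"gripper":0.0854,"tx":0,"ty":0,"tz":-0.03,"spin":0},{"gripper":0.0854,"tx":0,"ty":0,"tz":-0.03,"spin":0}]' 25
python3 -m inch '[{"gripper":0.0854,"tx":0,"ty":0,"tz":-0.04,"spin":0},{"gripper":0.0854,"tx":0,"ty":0,"tz":-0.04,"spin":0},{"gripper":0.0854,"tx":0,"ty":0,"tz":-0.04,"spin":0},{"gripper":0.0854,"tx":0,"ty":0,"tz":0,"spin":0},{"gripper":0.0854,"tx":0,"ty":0,"tz":0,"spin":0},{"gripper":0.0854,"tx":0,"ty":0,"tz":0,"spin":0},{"gripper":0.0854,"tx":0,"ty":0,"tz":0,"spin":0},{"gripper":0.0854,"tx":0,"ty":0,"tz":0,"spin":0}]' 25
python3 - <<'E'
from h import *
togo(448.1,-181.6,200,.3277)
f=grab_frame('wrist');cv2.imwrite('pics/f_w.png',f['pixels'][:,:,::-1])
print(proj(f,(470.7,-354.9,58),True),proj(f,(470.7+85*.985,-354.9-85*.173,31),True))
E
```

```text
clock: 10.05
eef_pos: [470.7, -354.7, 21.7]
tcp_rot: [3.142, -0.0, 2.795]
contact_force: [-4.6, 3.0, 16.2]
opening: 0.718
clock: 10.85
eef_pos: [470.1, -354.2, 79.9]
tcp_rot: [3.141, -0.003, 2.792]
contact_force: [0.4, 0.1, 0.4]
opening: 0.999
clock: 11.65
eef_pos: [470.3, -354.3, 198.9]
tcp_rot: [3.141, -0.002, 2.792]
contact_force: [-0.2, -0.5, 0.4]
opening: 1.004
tcp [ 470.3 -354.3  198.9] yaw 2.792 rp [ 3.141e+00 -2.000e-03] q [-0.65  0.33  1.74  0.    1.07 -1.87] F [-0.2 -0.5  0.4] op 1.004 t 11.7
tool shift now (mm) [ 79.9 154.7  -1.1]
 spin deg 141.2  j6 guess change 2.46 shift after spin [  34.6 -170.7   -1.1]
 spin deg -38.8  j6 guess change -0.68 shift after spin [-34.6 170.7  -1.1]
 spin deg 321.2  j6 guess change 5.61 shift after spin [-34.6 170.7  -1.1]
[263.47605147 180.99444121] [276.32285239 245.69682593]
```

View pics/f_w.png

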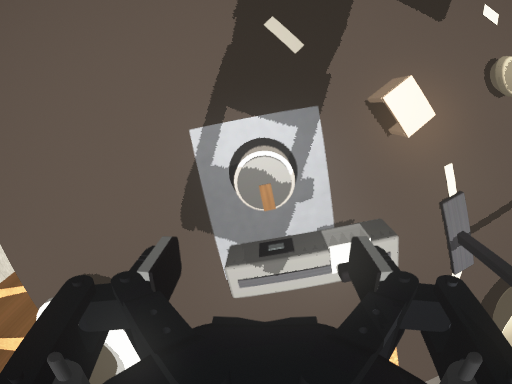

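```bash
python3 -m inch '[{"gripper":0.0854,"tx":0,"ty":0,"tz":0,"spin":8.5},{"gripper":0.0854,"tx":0,"ty":0,"tz":0,"spin":8.5},{"gripper":0.0854,"tx":0,"ty":0,"tz":0,"spin":8.5},{"gripper":0.0854,"tx":0,"ty":0,"tz":0,"spin":8.5},{"gripper":0.0854,"tx":0,"ty":0,"tz":0,"spin":8.5},{"gripper":0.0854,"tx":0,"ty":0,"tz":0,"spin":8.5},{"gripper":0.0854,"tx":0.042,"ty":0.008,"tz":0,"spin":0},{"gripper":0.0854,"tx":0.042,"ty":0.008,"tz":0,"spin":0}]' 30
python3 -m inch '[{"gripper":0.0854,"tx":0.042,"ty":0.009,"tz":0.03,"spin":0},{"gripper":0.0854,"tx":0.042,"ty":0.009,"tz":0.03,"spin":0},{"gripper":0.0854,"tx":0,"ty":0,"tz":0.02,"spin":0},{"gripper":0.0854,"tx":0,"ty":0,"tz":0,"spin":0},{"gripper":0.0854,"tx":0,"ty":0,"tz":0,"spin":0},{"gripper":0.0854,"tx":0,"ty":0,"tz":0,"spin":0},{"gripper":0.0854,"tx":0,"ty":0,"tz":0,"spin":0},{"gripper":0.0854,"tx":0,"ty":0,"tz":0,"spin":0}]' 30
python3 - <<'E'
from h import *
togo(448.1,-181.6,13,1.899)
f=grab_frame('wrist');cv2.imwrite('pics/g_w.png',f['pixels'][:,:,::-1])
c,s=np.cos(.328),np.sin(.328)
for a,b in [(26,22),(26,-22),(-26,-22),(-26,22)]: print(proj(f,(448.1+c*a-s*b,-181.6+s*a+c*b,50),True).round(0))
E
```

```text
clock: 12.5
eef_pos: [458.2, -269.7, 199.5]
tcp_rot: [-3.141, -0.001, 1.9]
contact_force: [0.6, 0.8, 0.4]
opening: 0.997
clock: 13.3
eef_pos: [449.2, -189.4, 123.8]
tcp_rot: [3.141, 0.001, 1.902]
contact_force: [-0.6, 0.1, 0.1]
opening: 0.999
tcp [ 449.2 -189.4  123.8] yaw 1.902 rp [3.141e+00 1.000e-03] q [-0.4   0.28  2.02  0.    0.84 -0.73] F [-0.6  0.1  0.1] op 0.999 t 13.3
tool shift now (mm) [  7.8   1.5 110.8]
 spin deg 0.1  j6 guess change 0.0 shift after spin [  7.8   1.4 110.8]
 spin deg -179.9  j6 guess change -3.14 shift after spin [ -7.8  -1.4 110.8]
 spin deg 180.1  j6 guess change 3.14 shift after spin [ -7.8  -1.4 110.8]
[301. 163.]
[299. 218.]
[233. 218.]
[231. 163.]
```

View pics/g_w.png

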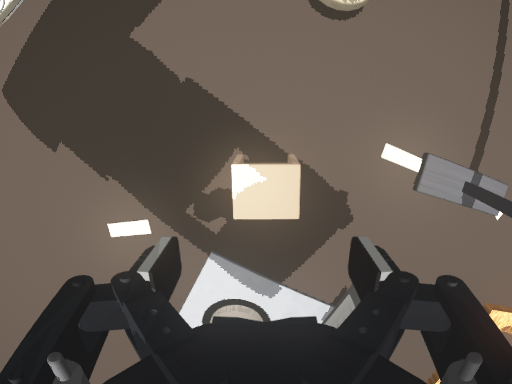

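```bash
python3 -m inch '[{"gripper":0.0854,"tx":0.008,"ty":0.0014,"tz":0.03,"spin":0},{"gripper":0.0854,"tx":0,"ty":0,"tz":0.03,"spin":0},{"gripper":0.0854,"tx":0,"ty":0,"tz":0.03,"spin":0},{"gripper":0.0854,"tx":0,"ty":0,"tz":0.02,"spin":0},{"gripper":0.0854,"tx":0,"ty":0,"tz":0,"spin":0},{"gripper":0.04,"tx":0,"ty":0,"tz":0,"spin":0},{"gripper":0.04,"tx":0,"ty":0,"tz":0,"spin":0},{"gripper":0.04,"tx":0,"ty":0,"tz":0,"spin":0}]' 30
python3 -m inch '[{"gripper":0.04,"tx":0,"ty":0,"tz":0,"spin":0},{"gripper":0.04,"tx":0,"ty":0,"tz":0,"spin":0},{"gripper":0.04,"tx":0,"ty":0,"tz":0,"spin":0},{"gripper":0.04,"tx":0,"ty":0,"tz":-0.03,"spin":0},{"gripper":0.04,"tx":0,"ty":0,"tz":-0.04,"spin":0},{"gripper":0.04,"tx":0,"ty":0,"tz":-0.04,"spin":0},{"gripper":0.04,"tx":0,"ty":0,"tz":-0.04,"spin":0},{"gripper":0.04,"tx":0,"ty":0,"tz":-0.04,"spin":0}]' 30
python3 - <<'E'
from h import *
th=np.radians(5.045);c=np.array([636.6,80.5])
for s in (-100,0,100): print(s,c+s*np.array([-np.sin(th),np.cos(th)]))
p=c-100*np.array([-np.sin(th),np.cos(th)])
togo(p[0],p[1],205,np.pi/2+th)
f=grab_frame('side');crop(f,'side',60,260,150,350,3,'h_s.png')
E
```

```text
clock: 14.15
eef_pos: [448.4, -181.1, 14.4]
tcp_rot: [3.14, 0.002, 1.902]
contact_force: [-0.3, -0.9, 1.7]
opening: 0.603
clock: 14.95
eef_pos: [447.2, -180.6, 205.5]
tcp_rot: [3.141, 0.001, 1.902]
contact_force: [0.1, -0.2, -1.4]
opening: 0.605
-100 [645.39381253 -19.11259389]
0 [636.6  80.5]
100 [627.80618747 180.11259389]
tcp [ 447.2 -180.6  205.5] yaw 1.902 rp [3.141e+00 1.000e-03] q [-0.39  0.16  1.96  0.    1.02 -0.72] F [ 0.1 -0.2 -1.4] op 0.605 t 14.9
tool shift now (mm) [ 88.2 239.9   0.5]
 spin deg 14.0  j6 guess change 0.24 shift after spin [143.4 211.6   0.5]
 spin deg -166.0  j6 guess change -2.9 shift after spin [-143.4 -211.6    0.5]
 spin deg 194.0  j6 guess change 3.39 shift after spin [-143.4 -211.6    0.5]
```

View pics/h_s.png

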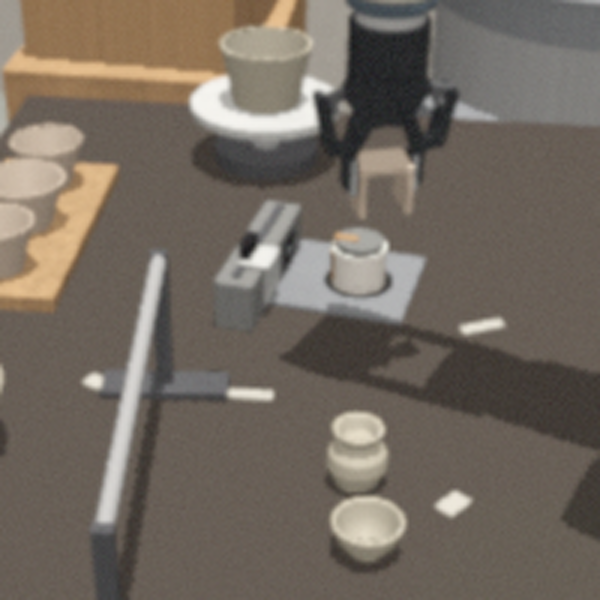

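```bash
python3 -m inch '[{"gripper":0.04,"tx":0,"ty":0,"tz":0,"spin":7},{"gripper":0.04,"tx":0,"ty":0,"tz":0,"spin":7},{"gripper":0.04,"tx":0.0239,"ty":0.0353,"tz":0,"spin":0},{"gripper":0.04,"tx":0.0239,"ty":0.0353,"tz":0,"spin":0},{"gripper":0.04,"tx":0.0239,"ty":0.0353,"tz":0,"spin":0},{"gripper":0.04,"tx":0.0239,"ty":0.0353,"tz":0,"spin":0},{"gripper":0.04,"tx":0.0239,"ty":0.0353,"tz":0,"spin":0},{"gripper":0.04,"tx":0.0239,"ty":0.0353,"tz":0,"spin":0}]' 30
python3 -m inch '[{"gripper":0.04,"tx":0,"ty":0,"tz":0,"spin":0},{"gripper":0.04,"tx":0,"ty":0,"tz":0,"spin":0},{"gripper":0.04,"tx":0,"ty":0,"tz":0,"spin":0},{"gripper":0.04,"tx":0,"ty":0,"tz":0,"spin":0},{"gripper":0.04,"tx":0,"ty":0,"tz":0,"spin":0},{"gripper":0.04,"tx":0,"ty":0,"tz":0,"spin":0},{"gripper":0.04,"tx":0,"ty":0,"tz":0,"spin":0},{"gripper":0.04,"tx":0,"ty":0,"tz":0,"spin":0}]' 30
python3 - <<'E'
from h import *
togo(645.4,-19.1,133,1.6588)
f=grab_frame('wrist');cv2.imwrite('pics/i_w.png',f['pixels'][:,:,::-1])
for s in (-190,-100,0,100,190): print(s,proj(f,(636.6-.0879*s,80.5+.9961*s,160),True).round(0))
f=grab_frame('side');crop(f,'side',60,260,130,330,3,'i_s.png')
E
```

```text
clock: 15.8
eef_pos: [647.1, -18.0, 203.5]
tcp_rot: [3.141, 0.0, 1.658]
contact_force: [-0.2, -0.9, -0.4]
opening: 0.605
clock: 16.6
eef_pos: [645.9, -19.6, 203.1]
tcp_rot: [3.141, 0.0, 1.658]
contact_force: [-0.0, 0.3, -1.0]
opening: 0.604
tcp [645.9 -19.6 203.1] yaw 1.658 rp [3.141 0.   ] q [-0.03  0.41  1.61  0.    1.12 -0.12] F [-0.   0.3 -1. ] op 0.604 t 16.6
tool shift now (mm) [ 0.5 -0.5 70.1]
 spin deg -0.1  j6 guess change -0.0 shift after spin [ 0.5 -0.5 70.1]
 spin deg -180.1  j6 guess change -3.14 shift after spin [-0.5  0.5 70.1]
 spin deg 179.9  j6 guess change 3.14 shift after spin [-0.5  0.5 70.1]
-190 [264. 319.]
-100 [264. 214.]
0 [264.  60.]
100 [264. -74.]
190 [ 264. -150.]
```

View pics/i_w.png

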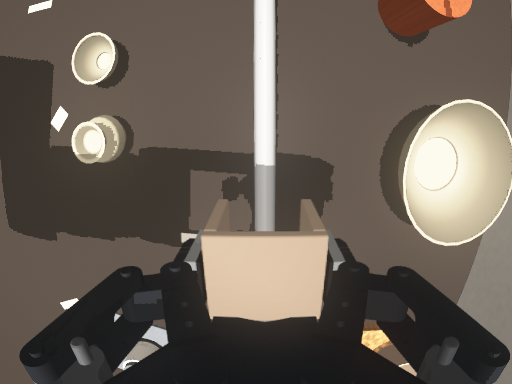

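View pics/i_s.png

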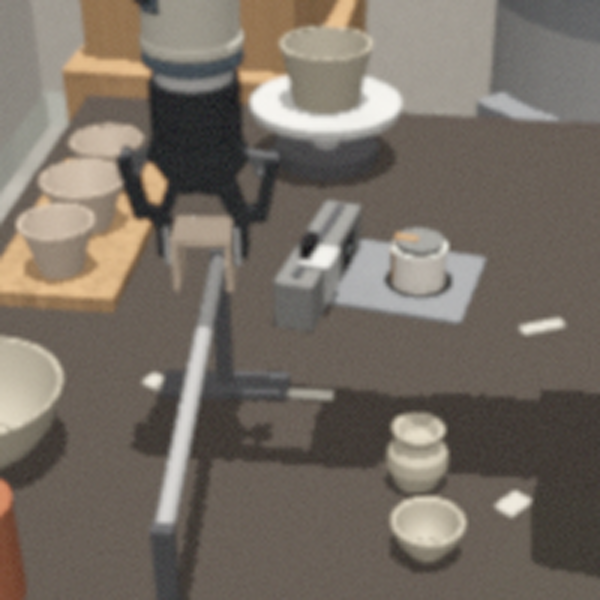

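```bash
python3 -m inch '[{"gripper":0.04,"tx":0,"ty":0,"tz":0.02,"spin":0},{"gripper":0.04,"tx":0,"ty":0,"tz":0.02,"spin":0},{"gripper":0.04,"tx":0,"ty":0,"tz":0.015,"spin":0},{"gripper":0.04,"tx":0,"ty":0,"tz":0.01,"spin":0},{"gripper":0.04,"tx":0,"ty":0,"tz":0.005,"spin":0},{"gripper":0.04,"tx":0,"ty":0,"tz":0,"spin":0},{"gripper":0.04,"tx":0,"ty":0,"tz":0,"spin":0},{"gripper":0.04,"tx":0,"ty":0,"tz":0,"spin":0}]' 30
```

```text
clock: 17.5
eef_pos: [646.5, -19.3, 133.8]
tcp_rot: [3.14, 0.0, 1.658]
contact_force: [0.1, 0.0, -0.3]
opening: 0.606
```

```bash
python3 -m inch '[{"gripper":0.04,"tx":0,"ty":0,"tz":0.002,"spin":0},{"gripper":0.04,"tx":0,"ty":0,"tz":0.001,"spin":0},{"gripper":0.04,"tx":0,"ty":0,"tz":0,"spin":0},{"gripper":0.06,"tx":0,"ty":0,"tz":0,"spin":0},{"gripper":0.08,"tx":0,"ty":0,"tz":0,"spin":0},{"gripper":0.08,"tx":0,"ty":0,"tz":0,"spin":0},{"gripper":0.08,"tx":0,"ty":0,"tz":0,"spin":0},{"gripper":0.08,"tx":0,"ty":0,"tz":0,"spin":0}]' 30
python3 -m inch '[{"gripper":0.08,"tx":0,"ty":0,"tz":-0.03,"spin":0},{"gripper":0.08,"tx":0,"ty":0,"tz":-0.04,"spin":0},{"gripper":0.0854,"tx":0,"ty":0,"tz":-0.03,"spin":0},{"gripper":0.0854,"tx":0.02,"ty":-0.03,"tz":0,"spin":0},{"gripper":0.0854,"tx":0.03,"ty":-0.035,"tz":0,"spin":0},{"gripper":0.0854,"tx":0.03,"ty":-0.035,"tz":0,"spin":0},{"gripper":0.0854,"tx":0.03,"ty":-0.035,"tz":0,"spin":0},{"gripper":0.0854,"tx":0.03,"ty":-0.035,"tz":0,"spin":0}]' 30
python3 - <<'E'
from h import *
togo(433,294.1,120,1.389)
f=grab_frame('side');crop(f,'side',60,260,130,330,3,'j_s.png')
E
```

```text
clock: 18.3
eef_pos: [645.9, -19.4, 130.0]
tcp_rot: [-3.141, -0.0, 1.658]
contact_force: [-0.2, -0.9, -0.3]
opening: 0.936
clock: 19.1
eef_pos: [462.8, 106.0, 230.1]
tcp_rot: [3.141, -0.0, 1.658]
contact_force: [0.4, 1.7, -0.2]
opening: 1.004
tcp [462.8 106.  230.1] yaw 1.658 rp [ 3.141 -0.   ] q [0.22 0.12 1.95 0.   1.08 0.13] F [ 0.4  1.7 -0.2] op 1.004 t 19.1
tool shift now (mm) [190.  -13.4 110.1]
 spin deg 15.4  j6 guess change 0.27 shift after spin [179.6 -63.3 110.1]
 spin deg -164.6  j6 guess change -2.87 shift after spin [-179.6   63.3  110.1]
 spin deg 195.4  j6 guess change 3.41 shift after spin [-179.6   63.3  110.1]
```

View pics/j_s.png

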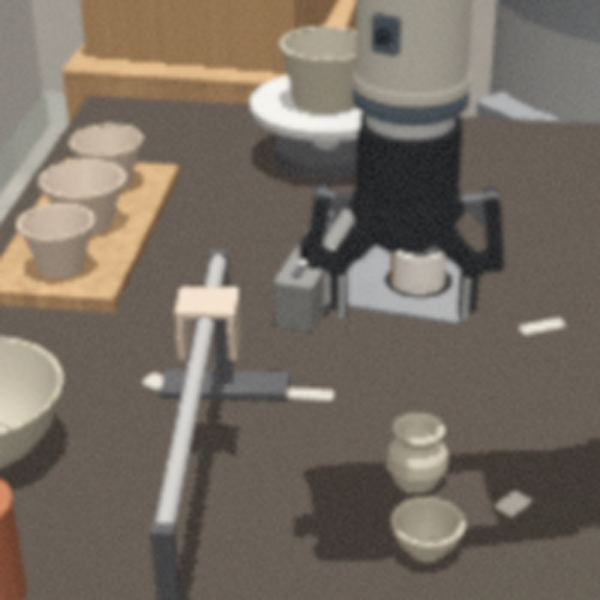

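```bash
python3 -m inch '[{"gripper":0.0854,"tx":0,"ty":0,"tz":0,"spin":7.7},{"gripper":0.0854,"tx":0,"ty":0,"tz":0,"spin":7.7},{"gripper":0.0854,"tx":0.0449,"ty":-0.0158,"tz":0,"spin":0},{"gripper":0.0854,"tx":0.0449,"ty":-0.0158,"tz":0,"spin":0},{"gripper":0.0854,"tx":0.0449,"ty":-0.0158,"tz":0,"spin":0},{"gripper":0.0854,"tx":0.0449,"ty":-0.0158,"tz":0,"spin":0},{"gripper":0.0854,"tx":0,"ty":0,"tz":0.05,"spin":0},{"gripper":0.0854,"tx":0,"ty":0,"tz":0.05,"spin":0}]' 30
python3 -m inch '[{"gripper":0.0854,"tx":0,"ty":0,"tz":0,"spin":0},{"gripper":0.0854,"tx":0,"ty":0,"tz":0,"spin":0},{"gripper":0.0854,"tx":0,"ty":0,"tz":0,"spin":0},{"gripper":0.0854,"tx":0,"ty":0,"tz":0,"spin":0},{"gripper":0.0854,"tx":0,"ty":0,"tz":0,"spin":0},{"gripper":0.0854,"tx":0,"ty":0,"tz":0,"spin":0},{"gripper":0.0854,"tx":0,"ty":0,"tz":0,"spin":0},{"gripper":0.0854,"tx":0,"ty":0,"tz":0,"spin":0}]' 30
python3 - <<'E'
from h import *
togo(433,294.1,13,1.389)
f=grab_frame('wrist');cv2.imwrite('pics/k_w.png',f['pixels'][:,:,::-1])
for x,y,t in [(433,294.1,-.182),(471.1,381.1,-.24)]:
  c,s=np.cos(t),np.sin(t)
  for a,b in [(26,22),(26,-22),(-26,-22),(-26,22)]: print(proj(f,(x+c*a-s*b,y+s*a+c*b,50),True).round(0))
E
```

```text
clock: 19.95
eef_pos: [435.5, 295.9, 130.2]
tcp_rot: [3.138, -0.003, 1.392]
contact_force: [0.5, 0.7, -0.9]
opening: 1.003
clock: 20.75
eef_pos: [434.7, 293.4, 130.2]
tcp_rot: [3.141, -0.0, 1.389]
contact_force: [-0.9, 0.7, 0.5]
opening: 1.002
tcp [434.7 293.4 130.2] yaw 1.389 rp [ 3.141 -0.   ] q [0.59 0.32 1.94 0.   0.88 0.77] F [-0.9  0.7  0.5] op 1.002 t 20.8
tool shift now (mm) [  0.4  -1.8 117.2]
 spin deg 0.0  j6 guess change 0.0 shift after spin [  0.4  -1.8 117.2]
 spin deg -180.0  j6 guess change -3.14 shift after spin [ -0.4   1.8 117.2]
 spin deg 180.0  j6 guess change 3.14 shift after spin [ -0.4   1.8 117.2]
[296. 171.]
[294. 224.]
[230. 224.]
[228. 171.]
[328.  53.]
[324. 110.]
[255. 105.]
[258.  47.]
```

View pics/k_w.png

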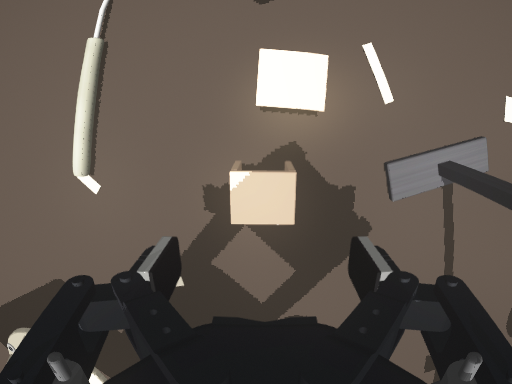

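Tile B (263,197) and tile C (292,80) match the projected corners within 2 px. Descend, grip and lift.

```bash
python3 -m inch '[{"gripper":0.0854,"tx":0,"ty":-0.001,"tz":0.03,"spin":0},{"gripper":0.0854,"tx":0,"ty":0,"tz":0.03,"spin":0},{"gripper":0.0854,"tx":0,"ty":0,"tz":0.03,"spin":0},{"gripper":0.0854,"tx":0,"ty":0,"tz":0.02,"spin":0},{"gripper":0.0854,"tx":0,"ty":0,"tz":0.006,"spin":0},{"gripper":0.04,"tx":0,"ty":0,"tz":0,"spin":0},{"gripper":0.04,"tx":0,"ty":0,"tz":0,"spin":0},{"gripper":0.04,"tx":0,"ty":0,"tz":0,"spin":0}]' 30
python3 -m inch '[{"gripper":0.04,"tx":0,"ty":0,"tz":0,"spin":0},{"gripper":0.04,"tx":0,"ty":0,"tz":0,"spin":0},{"gripper":0.04,"tx":0,"ty":0,"tz":0,"spin":0},{"gripper":0.04,"tx":0,"ty":0,"tz":-0.03,"spin":0},{"gripper":0.04,"tx":0,"ty":0,"tz":-0.04,"spin":0},{"gripper":0.04,"tx":0,"ty":0,"tz":-0.04,"spin":0},{"gripper":0.04,"tx":0,"ty":0,"tz":-0.04,"spin":0},{"gripper":0.04,"tx":0,"ty":0,"tz":-0.04,"spin":0}]' 30
python3 - <<'E'
from h import *
togo(636.6,80.5,205,1.6588)
E
```

```text
clock: 21.6
eef_pos: [434.5, 294.1, 15.2]
tcp_rot: [3.14, -0.001, 1.389]
contact_force: [-0.2, 0.0, -0.8]
opening: 0.606
clock: 22.4
eef_pos: [433.4, 293.3, 206.1]
tcp_rot: [3.141, -0.0, 1.389]
contact_force: [1.6, 1.3, -1.7]
opening: 0.607
tcp [433.4 293.3 206.1] yaw 1.389 rp [ 3.141 -0.   ] q [ 0.59  0.22  1.88 -0.    1.04  0.77] F [ 1.6  1.3 -1.7] op 0.607 t 22.4
tool shift now (mm) [-172.6  238.3    1.1]
 spin deg -15.4  j6 guess change -0.27 shift after spin [-229.8  183.7    1.1]
 spin deg -195.4  j6 guess change -3.41 shift after spin [ 229.8 -183.7    1.1]
 spin deg 164.6  j6 guess change 2.87 shift after spin [ 229.8 -183.7    1.1]
```

```bash
python3 -m inch '[{"gripper":0.04,"tx":0,"ty":0,"tz":0,"spin":-7.7},{"gripper":0.04,"tx":0,"ty":0,"tz":0,"spin":-7.7},{"gripper":0.04,"tx":-0.0383,"ty":0.0306,"tz":0,"spin":0},{"gripper":0.04,"tx":-0.0383,"ty":0.0306,"tz":0,"spin":0},{"gripper":0.04,"tx":-0.0383,"ty":0.0306,"tz":0,"spin":0},{"gripper":0.04,"tx":-0.0383,"ty":0.0306,"tz":0,"spin":0},{"gripper":0.04,"tx":-0.0383,"ty":0.0306,"tz":0,"spin":0},{"gripper":0.04,"tx":-0.0383,"ty":0.0306,"tz":0,"spin":0}]' 30
python3 -m inch '[{"gripper":0.04,"tx":0,"ty":0,"tz":0,"spin":0},{"gripper":0.04,"tx":0,"ty":0,"tz":0,"spin":0},{"gripper":0.04,"tx":0,"ty":0,"tz":0,"spin":0},{"gripper":0.04,"tx":0,"ty":0,"tz":0,"spin":0},{"gripper":0.04,"tx":0,"ty":0,"tz":0,"spin":0},{"gripper":0.04,"tx":0,"ty":0,"tz":0,"spin":0},{"gripper":0.04,"tx":0,"ty":0,"tz":0,"spin":0},{"gripper":0.04,"tx":0,"ty":0,"tz":0,"spin":0}]' 30
python3 - <<'E'
from h import *
togo(636.6,80.5,131,1.6588)
f=grab_frame('wrist');cv2.imwrite('pics/l_w.png',f['pixels'][:,:,::-1])
E
```

```text
clock: 23.2
eef_pos: [637.6, 78.9, 204.4]
tcp_rot: [3.141, -0.0, 1.658]
contact_force: [1.2, 0.9, -0.8]
opening: 0.606
clock: 24.0
eef_pos: [636.5, 80.9, 204.1]
tcp_rot: [3.142, -0.0, 1.658]
contact_force: [0.8, 0.8, -1.1]
opening: 0.604
tcp [636.5  80.9 204.1] yaw 1.658 rp [ 3.142 -0.   ] q [0.12 0.4  1.62 0.   1.12 0.04] F [ 0.8  0.8 -1.1] op 0.604 t 24.0
tool shift now (mm) [-0.4  0.1 73.1]
 spin deg -0.0  j6 guess change -0.0 shift after spin [-0.4  0.1 73.1]
 spin deg -180.0  j6 guess change -3.14 shift after spin [ 0.4 -0.1 73.1]
 spin deg 180.0  j6 guess change 3.14 shift after spin [ 0.4 -0.1 73.1]
```

View pics/l_w.png

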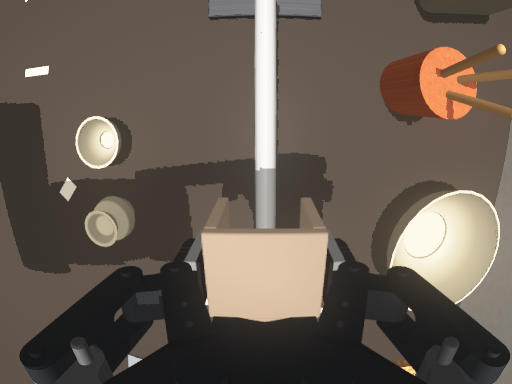

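```bash
python3 -m inch '[{"gripper":0.04,"tx":0,"ty":0,"tz":0.02,"spin":0},{"gripper":0.04,"tx":0,"ty":0,"tz":0.02,"spin":0},{"gripper":0.04,"tx":0,"ty":0,"tz":0.015,"spin":0},{"gripper":0.04,"tx":0,"ty":0,"tz":0.01,"spin":0},{"gripper":0.04,"tx":0,"ty":0,"tz":0.005,"spin":0},{"gripper":0.04,"tx":0,"ty":0,"tz":0.002,"spin":0},{"gripper":0.04,"tx":0,"ty":0,"tz":0,"spin":0},{"gripper":0.04,"tx":0,"ty":0,"tz":0,"spin":0}]' 30
python3 -m inch '[{"gripper":0.04,"tx":0,"ty":0,"tz":0,"spin":0},{"gripper":0.05,"tx":0,"ty":0,"tz":0,"spin":0},{"gripper":0.06,"tx":0,"ty":0,"tz":0,"spin":0},{"gripper":0.08,"tx":0,"ty":0,"tz":0,"spin":0},{"gripper":0.08,"tx":0,"ty":0,"tz":0,"spin":0},{"gripper":0.08,"tx":0,"ty":0,"tz":0,"spin":0},{"gripper":0.08,"tx":0,"ty":0,"tz":0,"spin":0},{"gripper":0.08,"tx":0,"ty":0,"tz":0,"spin":0}]' 30
python3 -m inch '[{"gripper":0.08,"tx":0,"ty":0,"tz":-0.03,"spin":0},{"gripper":0.08,"tx":0,"ty":0,"tz":-0.04,"spin":0},{"gripper":0.0854,"tx":0,"ty":0,"tz":-0.03,"spin":0},{"gripper":0.0854,"tx":0.03,"ty":-0.03,"tz":0,"spin":0},{"gripper":0.0854,"tx":0.04,"ty":-0.025,"tz":0,"spin":0},{"gripper":0.0854,"tx":0.04,"ty":-0.025,"tz":0,"spin":0},{"gripper":0.0854,"tx":0.04,"ty":-0.025,"tz":0,"spin":0},{"gripper":0.0854,"tx":0.04,"ty":-0.025,"tz":0,"spin":0}]' 30
python3 - <<'E'
from h import *
togo(471.1,381.1,130,1.330)
f=grab_frame('side');crop(f,'side',100,384,100,384,2,'m_s.png')
E
```

```text
clock: 24.85
eef_pos: [637.1, 80.7, 132.7]
tcp_rot: [3.14, -0.0, 1.658]
contact_force: [1.0, 0.4, -1.6]
opening: 0.608
clock: 25.65
eef_pos: [636.6, 80.6, 132.0]
tcp_rot: [-3.142, -0.0, 1.658]
contact_force: [0.2, -0.3, -0.8]
opening: 0.938
clock: 26.45
eef_pos: [489.3, 259.7, 232.2]
tcp_rot: [3.141, -0.0, 1.658]
contact_force: [0.0, 0.3, 1.0]
opening: 1.002
tcp [489.3 259.7 232.2] yaw 1.658 rp [ 3.141 -0.   ] q [0.49 0.24 1.79 0.   1.11 0.4 ] F [0.  0.3 1. ] op 1.002 t 26.4
tool shift now (mm) [122.5  -7.6 102.2]
 spin deg 18.8  j6 guess change 0.33 shift after spin [113.6 -46.6 102.2]
 spin deg -161.2  j6 guess change -2.81 shift after spin [-113.6   46.6  102.2]
 spin deg 198.8  j6 guess change 3.47 shift after spin [-113.6   46.6  102.2]
```

View pics/m_s.png

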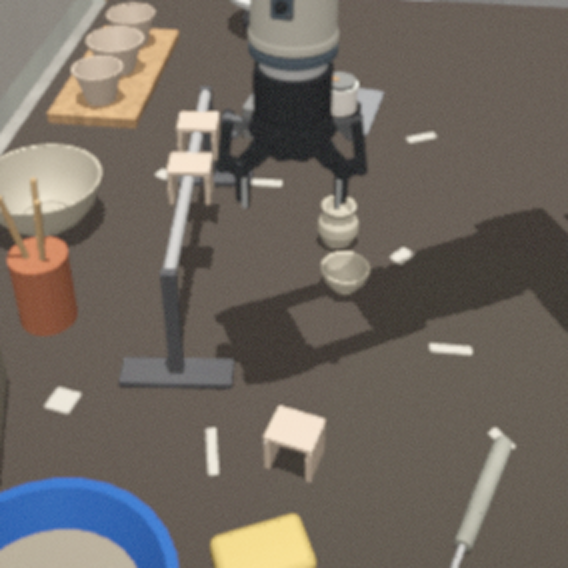

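```bash
python3 -m inch '[{"gripper":0.0854,"tx":0,"ty":0,"tz":0,"spin":6.3},{"gripper":0.0854,"tx":0,"ty":0,"tz":0,"spin":6.3},{"gripper":0.0854,"tx":0,"ty":0,"tz":0,"spin":6.2},{"gripper":0.0854,"tx":0.0379,"ty":-0.0155,"tz":0,"spin":0},{"gripper":0.0854,"tx":0.0379,"ty":-0.0155,"tz":0,"spin":0},{"gripper":0.0854,"tx":0.0379,"ty":-0.0155,"tz":0,"spin":0},{"gripper":0.0854,"tx":0,"ty":0,"tz":0.05,"spin":0},{"gripper":0.0854,"tx":0,"ty":0,"tz":0.05,"spin":0}]' 30
python3 -m inch '[{"gripper":0.0854,"tx":0,"ty":0,"tz":0,"spin":0},{"gripper":0.0854,"tx":0,"ty":0,"tz":0,"spin":0},{"gripper":0.0854,"tx":0,"ty":0,"tz":0,"spin":0},{"gripper":0.0854,"tx":0,"ty":0,"tz":0,"spin":0},{"gripper":0.0854,"tx":0,"ty":0,"tz":0,"spin":0},{"gripper":0.0854,"tx":0,"ty":0,"tz":0,"spin":0},{"gripper":0.0854,"tx":0,"ty":0,"tz":0,"spin":0},{"gripper":0.0854,"tx":0,"ty":0,"tz":0,"spin":0}]' 30
python3 - <<'E'
from h import *
togo(471.1,381.1,15,1.33)
f=grab_frame('wrist');cv2.imwrite('pics/n_w.png',f['pixels'][:,:,::-1])
for x,y,t in [(471.1,381.1,-.24)]:
  c,s=np.cos(t),np.sin(t)
  for a,b in [(26,22),(26,-22),(-26,-22),(-26,22)]: print(proj(f,(x+c*a-s*b,y+s*a+c*b,50),True).round(0))
E
```

```text
clock: 27.3
eef_pos: [473.2, 382.3, 132.3]
tcp_rot: [3.139, -0.004, 1.332]
contact_force: [-0.7, -0.6, -1.2]
opening: 1.0
clock: 28.1
eef_pos: [472.6, 380.1, 132.3]
tcp_rot: [3.141, -0.0, 1.33]
contact_force: [0.3, -0.7, -0.2]
opening: 1.004
tcp [472.6 380.1 132.3] yaw 1.33 rp [ 3.141 -0.   ] q [0.67 0.43 1.76 0.   0.95 0.92] F [ 0.3 -0.7 -0.2] op 1.004 t 28.1
tool shift now (mm) [  0.6  -1.7 117.3]
 spin deg -0.0  j6 guess change -0.0 shift after spin [  0.6  -1.7 117.3]
 spin deg -180.0  j6 guess change -3.14 shift after spin [ -0.6   1.7 117.3]
 spin deg 180.0  j6 guess change 3.14 shift after spin [ -0.6   1.7 117.3]
[296. 170.]
[294. 223.]
[231. 223.]
[229. 170.]
```

View pics/n_w.png

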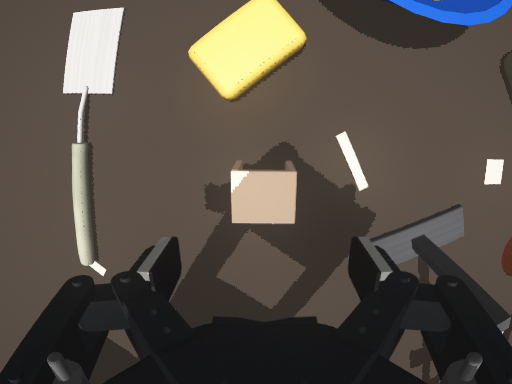

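```bash
python3 -m inch '[{"gripper":0.0854,"tx":0,"ty":-0.001,"tz":0.03,"spin":0},{"gripper":0.0854,"tx":0,"ty":0,"tz":0.03,"spin":0},{"gripper":0.0854,"tx":0,"ty":0,"tz":0.03,"spin":0},{"gripper":0.0854,"tx":0,"ty":0,"tz":0.02,"spin":0},{"gripper":0.0854,"tx":0,"ty":0,"tz":0.007,"spin":0},{"gripper":0.04,"tx":0,"ty":0,"tz":0,"spin":0},{"gripper":0.04,"tx":0,"ty":0,"tz":0,"spin":0},{"gripper":0.04,"tx":0,"ty":0,"tz":0,"spin":0}]' 30
python3 -m inch '[{"gripper":0.04,"tx":0,"ty":0,"tz":0,"spin":0},{"gripper":0.04,"tx":0,"ty":0,"tz":0,"spin":0},{"gripper":0.04,"tx":0,"ty":0,"tz":0,"spin":0},{"gripper":0.04,"tx":0,"ty":0,"tz":-0.03,"spin":0},{"gripper":0.04,"tx":0,"ty":0,"tz":-0.04,"spin":0},{"gripper":0.04,"tx":0,"ty":0,"tz":-0.04,"spin":0},{"gripper":0.04,"tx":0,"ty":0,"tz":-0.04,"spin":0},{"gripper":0.04,"tx":0,"ty":0,"tz":-0.04,"spin":0}]' 30
python3 - <<'E'
from h import *
togo(627.8,180.1,205,1.6588)
E
```

```text
clock: 28.95
eef_pos: [472.4, 381.0, 16.5]
tcp_rot: [3.14, -0.002, 1.33]
contact_force: [-0.2, 0.1, -1.3]
opening: 0.604
clock: 29.75
eef_pos: [471.2, 380.0, 207.0]
tcp_rot: [3.141, -0.0, 1.33]
contact_force: [1.1, -0.0, -1.5]
opening: 0.607
tcp [471.2 380.  207. ] yaw 1.33 rp [ 3.141 -0.   ] q [ 0.68  0.35  1.7  -0.    1.09  0.92] F [ 1.1 -0.  -1.5] op 0.607 t 29.8
tool shift now (mm) [-156.8  199.7    2. ]
 spin deg -18.8  j6 guess change -0.33 shift after spin [-212.9  138.4    2. ]
 spin deg -198.8  j6 guess change -3.47 shift after spin [ 212.9 -138.4    2. ]
 spin deg 161.2  j6 guess change 2.81 shift after spin [ 212.9 -138.4    2. ]
```

```bash
python3 -m inch '[{"gripper":0.04,"tx":0,"ty":0,"tz":0,"spin":-6.3},{"gripper":0.04,"tx":0,"ty":0,"tz":0,"spin":-6.3},{"gripper":0.04,"tx":0,"ty":0,"tz":0,"spin":-6.2},{"gripper":0.04,"tx":-0.0355,"ty":0.0231,"tz":0,"spin":0},{"gripper":0.04,"tx":-0.0355,"ty":0.0231,"tz":0,"spin":0},{"gripper":0.04,"tx":-0.0355,"ty":0.0231,"tz":0,"spin":0},{"gripper":0.04,"tx":-0.0355,"ty":0.0231,"tz":0,"spin":0},{"gripper":0.04,"tx":-0.0355,"ty":0.0231,"tz":0,"spin":0}]' 30
python3 -m inch '[{"gripper":0.04,"tx":-0.0355,"ty":0.0231,"tz":0,"spin":0},{"gripper":0.04,"tx":0,"ty":0,"tz":0,"spin":0},{"gripper":0.04,"tx":0,"ty":0,"tz":0,"spin":0},{"gripper":0.04,"tx":0,"ty":0,"tz":0,"spin":0},{"gripper":0.04,"tx":0,"ty":0,"tz":0,"spin":0},{"gripper":0.04,"tx":0,"ty":0,"tz":0,"spin":0},{"gripper":0.04,"tx":0,"ty":0,"tz":0,"spin":0},{"gripper":0.04,"tx":0,"ty":0,"tz":0,"spin":0}]' 30
python3 - <<'E'
from h import *
togo(627.8,180.1,132.5,1.6588)
f=grab_frame('wrist');cv2.imwrite('pics/o_w.png',f['pixels'][:,:,::-1])
E
```

```text
clock: 30.55
eef_pos: [602.8, 212.0, 205.3]
tcp_rot: [3.141, -0.0, 1.658]
contact_force: [0.7, 0.9, -0.7]
opening: 0.606
clock: 31.35
eef_pos: [628.0, 180.6, 205.1]
tcp_rot: [3.142, 0.0, 1.659]
contact_force: [-0.6, 0.2, -1.0]
opening: 0.606
tcp [628.  180.6 205.1] yaw 1.659 rp [3.142 0.   ] q [ 0.28  0.42  1.59 -0.    1.13  0.19] F [-0.6  0.2 -1. ] op 0.606 t 31.4
tool shift now (mm) [-0.5 -0.2 72.6]
 spin deg 0.0  j6 guess change 0.0 shift after spin [-0.5 -0.2 72.6]
 spin deg -180.0  j6 guess change -3.14 shift after spin [ 0.5  0.2 72.6]
 spin deg 180.0  j6 guess change 3.14 shift after spin [ 0.5  0.2 72.6]
```

View pics/o_w.png

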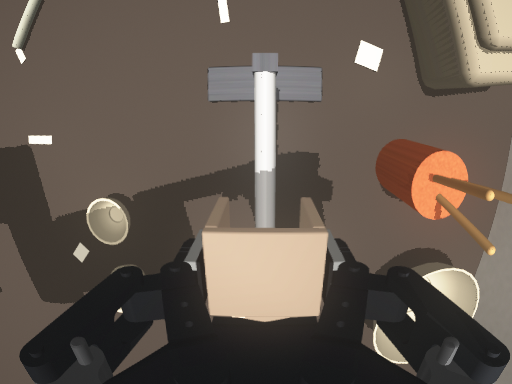

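```bash
python3 -m inch '[{"gripper":0.04,"tx":0,"ty":0,"tz":0.02,"spin":0},{"gripper":0.04,"tx":0,"ty":0,"tz":0.02,"spin":0},{"gripper":0.04,"tx":0,"ty":0,"tz":0.015,"spin":0},{"gripper":0.04,"tx":0,"ty":0,"tz":0.01,"spin":0},{"gripper":0.04,"tx":0,"ty":0,"tz":0.005,"spin":0},{"gripper":0.04,"tx":0,"ty":0,"tz":0.002,"spin":0},{"gripper":0.04,"tx":0,"ty":0,"tz":0,"spin":0},{"gripper":0.04,"tx":0,"ty":0,"tz":0,"spin":0}]' 30
python3 -m inch '[{"gripper":0.04,"tx":0,"ty":0,"tz":0,"spin":0},{"gripper":0.05,"tx":0,"ty":0,"tz":0,"spin":0},{"gripper":0.06,"tx":0,"ty":0,"tz":0,"spin":0},{"gripper":0.075,"tx":0,"ty":0,"tz":0,"spin":0},{"gripper":0.075,"tx":0,"ty":0,"tz":0,"spin":0},{"gripper":0.075,"tx":0,"ty":0,"tz":0,"spin":0},{"gripper":0.075,"tx":0,"ty":0,"tz":0,"spin":0},{"gripper":0.075,"tx":0,"ty":0,"tz":0,"spin":0}]' 30
python3 -m inch '[{"gripper":0.075,"tx":0,"ty":0,"tz":-0.03,"spin":0},{"gripper":0.075,"tx":0,"ty":0,"tz":-0.04,"spin":0},{"gripper":0.05,"tx":0,"ty":0,"tz":-0.03,"spin":0},{"gripper":0.05,"tx":-0.03,"ty":-0.03,"tz":0,"spin":0},{"gripper":0.05,"tx":-0.04,"ty":-0.025,"tz":0,"spin":0},{"gripper":0.05,"tx":-0.045,"ty":-0.015,"tz":0,"spin":0},{"gripper":0.05,"tx":-0.045,"ty":0,"tz":0,"spin":0},{"gripper":0.05,"tx":-0.045,"ty":0,"tz":0,"spin":0}]' 30
python3 - <<'E'
from h import *
f=grab_frame('side');crop(f,'side',84,384,100,400,2,'p_s.png')
togo(592.5,-290.6,150,1.397)
E
```

```text
clock: 32.2
eef_pos: [628.6, 180.3, 133.7]
tcp_rot: [3.141, -0.0, 1.658]
contact_force: [0.2, -0.7, -1.4]
opening: 0.604
clock: 33.0
eef_pos: [628.1, 180.2, 133.0]
tcp_rot: [-3.141, -0.0, 1.658]
contact_force: [-0.0, -0.6, 0.4]
opening: 0.881
clock: 33.8
eef_pos: [575.9, -31.6, 233.5]
tcp_rot: [3.141, 0.0, 1.659]
contact_force: [1.4, 0.0, -0.3]
opening: 0.587
tcp [576.6 -37.6 233.5] yaw 1.657 rp [3.141 0.004] q [-0.07  0.28  1.74 -0.    1.13 -0.15] F [ 0.8 -4.9  0.2] op 0.586 t 33.9
tool shift now (mm) [-253.4   -5.9   83.5]
 spin deg 14.9  j6 guess change 0.26 shift after spin [-246.4   59.4   83.5]
 spin deg -165.1  j6 guess change -2.88 shift after spin [246.4 -59.4  83.5]
 spin deg 194.9  j6 guess change 3.4 shift after spin [246.4 -59.4  83.5]
```

View pics/p_s.png

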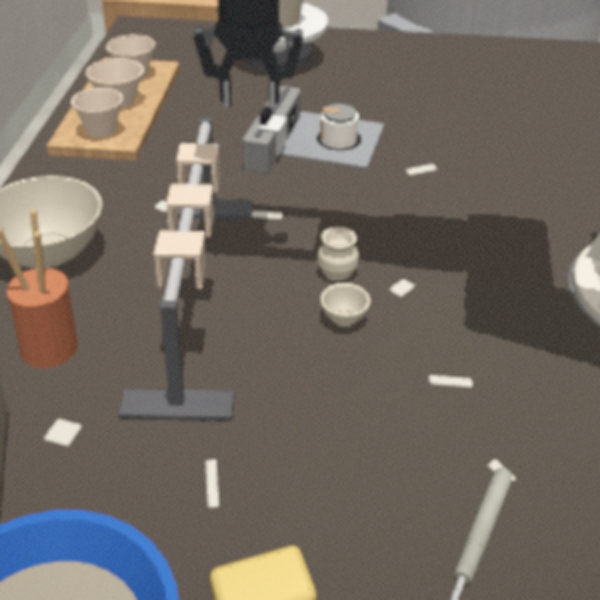

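```bash
python3 -m inch '[{"gripper":0.05,"tx":0,"ty":0,"tz":0,"spin":7.5},{"gripper":0.05,"tx":0,"ty":0,"tz":0,"spin":7.5},{"gripper":0.05,"tx":-0.041,"ty":0.0099,"tz":0.013,"spin":0},{"gripper":0.05,"tx":-0.041,"ty":0.0099,"tz":0.013,"spin":0},{"gripper":0.05,"tx":-0.041,"ty":0.0099,"tz":0.013,"spin":0},{"gripper":0.05,"tx":-0.041,"ty":0.0099,"tz":0.013,"spin":0},{"gripper":0.05,"tx":-0.041,"ty":0.0099,"tz":0.013,"spin":0},{"gripper":0.05,"tx":-0.041,"ty":0.0099,"tz":0.013,"spin":0}]' 30
python3 -m inch '[{"gripper":0.05,"tx":0,"ty":0,"tz":0,"spin":0},{"gripper":0.05,"tx":0,"ty":0,"tz":0,"spin":0},{"gripper":0.05,"tx":0,"ty":0,"tz":0,"spin":0},{"gripper":0.05,"tx":0,"ty":0,"tz":0,"spin":0},{"gripper":0.05,"tx":0,"ty":0,"tz":0,"spin":0},{"gripper":0.05,"tx":0,"ty":0,"tz":0,"spin":0},{"gripper":0.05,"tx":0,"ty":0,"tz":0,"spin":0},{"gripper":0.05,"tx":0,"ty":0,"tz":0,"spin":0}]' 30
python3 - <<'E'
from h import *
togo(592.5,-292.0,70.5,1.397)
f=grab_frame('wrist');cv2.imwrite('pics/q_w.png',f['pixels'][:,:,::-1])
print(proj(f,(592.5,-292,85),True),proj(f,(470.7,-354.9,58),True),proj(f,(470.7+85*.985,-354.9-85*.173,31),True))
E
```

```text
clock: 34.65
eef_pos: [592.0, -284.4, 154.5]
tcp_rot: [3.141, -0.0, 1.396]
contact_force: [1.0, 0.4, 1.3]
opening: 0.586
clock: 35.45
eef_pos: [592.2, -282.5, 155.2]
tcp_rot: [3.141, 0.0, 1.397]
contact_force: [0.3, -0.1, 0.3]
opening: 0.587
tcp [ 592.2 -282.5  155.2] yaw 1.397 rp [3.141 0.   ] q [-0.45  0.48  1.63 -0.    1.04 -0.27] F [ 0.3 -0.1  0.3] op 0.587 t 35.5
tool shift now (mm) [-9.3  2.  84.7]
 spin deg -0.0  j6 guess change -0.0 shift after spin [-9.3  2.  84.7]
 spin deg -180.0  j6 guess change -3.14 shift after spin [ 9.3 -2.  84.7]
 spin deg 180.0  j6 guess change 3.14 shift after spin [ 9.3 -2.  84.7]
[267.19177832 214.02791015] [157.31777394 281.06933254] [243.21262243 270.59415126]
```

View pics/q_w.png

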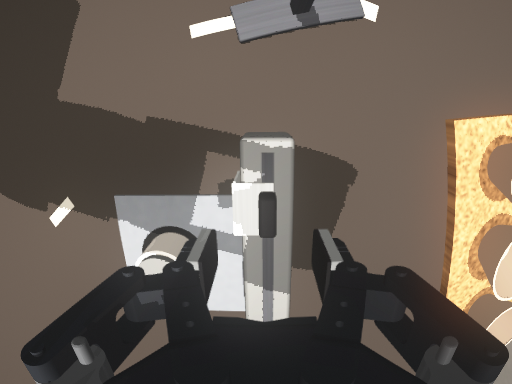

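```bash
python3 -m inch '[{"gripper":0.05,"tx":-0.009,"ty":0.002,"tz":0.025,"spin":0},{"gripper":0.05,"tx":0,"ty":0,"tz":0.03,"spin":0},{"gripper":0.05,"tx":0,"ty":0,"tz":0.028,"spin":0},{"gripper":0.05,"tx":0,"ty":0,"tz":0,"spin":0},{"gripper":0,"tx":0,"ty":0,"tz":0,"spin":0},{"gripper":0,"tx":0,"ty":0,"tz":0,"spin":0},{"gripper":0,"tx":0,"ty":0,"tz":0,"spin":0},{"gripper":0,"tx":0,"ty":0,"tz":0,"spin":0}]' 30
python3 -m inch '[{"gripper":0,"tx":-0.01,"ty":0,"tz":0,"spin":0},{"gripper":0,"tx":-0.01,"ty":0,"tz":0,"spin":0},{"gripper":0,"tx":-0.01,"ty":0,"tz":0,"spin":0},{"gripper":0,"tx":-0.01,"ty":0,"tz":0,"spin":0},{"gripper":0,"tx":-0.01,"ty":0,"tz":0,"spin":0},{"gripper":0,"tx":-0.01,"ty":0,"tz":0,"spin":0},{"gripper":0,"tx":-0.006,"ty":0,"tz":0,"spin":0},{"gripper":0,"tx":0,"ty":0,"tz":0,"spin":0}]' 30
python3 -c "
from h import *
togo(578.6,-371.5,70.5,1.397)"
```

```text
clock: 36.3
eef_pos: [592.8, -292.2, 74.0]
tcp_rot: [3.14, 0.001, 1.397]
contact_force: [-3.8, -0.1, 6.8]
opening: 0.155
clock: 37.1
eef_pos: [581.5, -358.3, 74.0]
tcp_rot: [3.139, 0.001, 1.396]
contact_force: [-3.0, -1.1, 6.7]
opening: 0.153
tcp [ 581.5 -358.3   74. ] yaw 1.396 rp [3.139e+00 1.000e-03] q [-0.55  0.6   1.61 -0.    0.92 -0.38] F [-3.  -1.1  6.7] op 0.153 t 37.1
tool shift now (mm) [-13.5  -0.6   3.5]
 spin deg -0.1  j6 guess change -0.0 shift after spin [-13.5  -0.6   3.5]
 spin deg -180.1  j6 guess change -3.14 shift after spin [13.5  0.6  3.5]
 spin deg 179.9  j6 guess change 3.14 shift after spin [13.5  0.6  3.5]
```

```bash
python3 -m inch '[{"gripper":0,"tx":-0.005,"ty":0,"tz":0,"spin":0},{"gripper":0,"tx":-0.004,"ty":0,"tz":0,"spin":0},{"gripper":0,"tx":-0.003,"ty":0,"tz":0,"spin":0},{"gripper":0,"tx":-0.003,"ty":0,"tz":0,"spin":0},{"gripper":0,"tx":-0.001,"ty":0,"tz":0,"spin":0},{"gripper":0,"tx":0,"ty":0,"tz":0,"spin":0},{"gripper":0,"tx":0,"ty":0,"tz":0,"spin":0},{"gripper":0,"tx":0,"ty":0,"tz":0,"spin":0}]' 30
```

```text
clock: 37.9
eef_pos: [579.3, -371.3, 74.0]
tcp_rot: [3.14, -0.002, 1.396]
contact_force: [-0.2, 9.3, 9.2]
opening: 0.152
```

```bash
python3 -m inch '[{"gripper":0.05,"tx":0,"ty":0,"tz":0,"spin":0},{"gripper":0.05,"tx":0,"ty":0,"tz":0,"spin":0},{"gripper":0.05,"tx":0,"ty":0,"tz":0,"spin":0},{"gripper":0.05,"tx":0,"ty":0,"tz":-0.02,"spin":0},{"gripper":0.05,"tx":0,"ty":0,"tz":-0.03,"spin":0},{"gripper":0.05,"tx":-0.01,"ty":-0.02,"tz":-0.04,"spin":0},{"gripper":0.05,"tx":-0.02,"ty":-0.04,"tz":-0.02,"spin":0},{"gripper":0.05,"tx":-0.02,"ty":-0.04,"tz":-0.02,"spin":0}]' 30
python3 -m inch '[{"gripper":0.05,"tx":0,"ty":0,"tz":0,"spin":0},{"gripper":0.05,"tx":0,"ty":0,"tz":0,"spin":0},{"gripper":0.05,"tx":0,"ty":0,"tz":0,"spin":0},{"gripper":0.05,"tx":0,"ty":0,"tz":0,"spin":0},{"gripper":0.05,"tx":0,"ty":0,"tz":0,"spin":0},{"gripper":0.05,"tx":0,"ty":0,"tz":0,"spin":0},{"gripper":0.05,"tx":0,"ty":0,"tz":0,"spin":0},{"gripper":0.05,"tx":0,"ty":0,"tz":0,"spin":0}]' 30
python3 - <<'E'
from h import *
togo(470.7,-354.9,200)
f=grab_frame('wrist');cv2.imwrite('pics/r_w.png',f['pixels'][:,:,::-1])
print('jar lid exp',proj(f,(470.7,-354.9,58),True),'pad',proj(f,(470.7,-354.9,4),True),'win',proj(f,(470.7+85*.985,-354.9-85*.173,31),True))
for s in (0,40,80): print('fin',s,proj(f,(470.7+108.5*.985+s*.173,-354.9-108.5*.173+s*.985,85),True))
for m in masks_of('wrist','jar'): print(m['conf'],m['centre'])
f=grab_frame('side');crop(f,'side',84,384,100,400,2,'r_s.png')
E
```

```text
clock: 38.7
eef_pos: [470.5, -405.0, 203.4]
tcp_rot: [3.14, 0.001, 1.398]
contact_force: [0.1, -1.0, -0.8]
opening: 0.583
clock: 39.5
eef_pos: [471.3, -404.4, 201.8]
tcp_rot: [-3.141, -0.0, 1.397]
contact_force: [0.7, -0.2, 0.1]
opening: 0.586
tcp [ 471.3 -404.4  201.8] yaw 1.397 rp [-3.141 -0.   ] q [-0.71  0.38  1.67 -0.    1.1  -0.54] F [ 0.7 -0.2  0.1] op 0.586 t 39.5
tool shift now (mm) [48.7 -9.1  1.8]
jar lid exp [255.13188154 130.23485439] pad [256.5875192  126.84410425] win [335.56677591 129.58994193]
fin 0 [373.71499813 135.10728816]
fin 40 [375.26098626  91.4912105 ]
fin 80 [375.27993214  48.64651885]
0.71 [130.6, 255.0]
```

View pics/r_w.png

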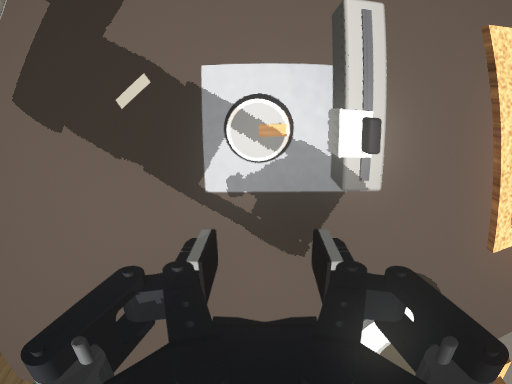

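View pics/r_s.png

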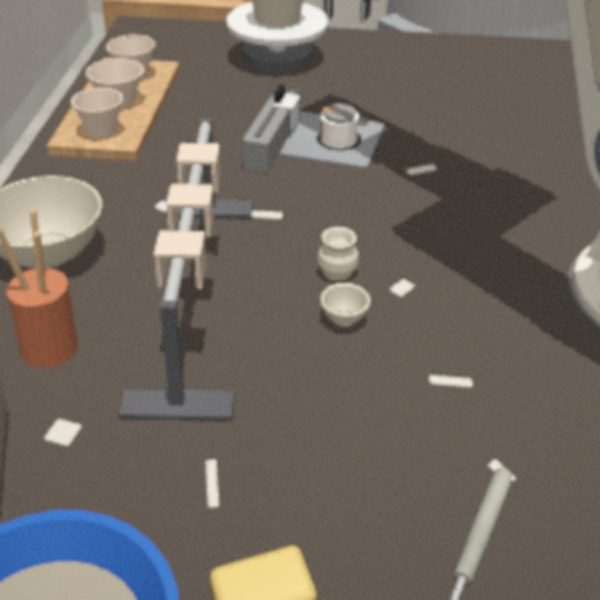

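```bash
python3 -c "
from rig import *
print(sign_off())"
```

```text
the job is handed in; nothing more can be done
None
```

I did the whole task and handed the job in at about 40 s on the robot's clock; the sign-off gave no verdict.

- **Shutter:** I slid it open until it pressed on its end stop. At the end I slid it shut again, 80 mm of travel, until the stop pushed back with about 9 N. In the last wrist picture the fin is where the closed position should be, within about 2 pixels.
- **Jar:** I gripped it, centred it on the pad and turned it about 80° so the label faces the window. The last wrist picture showed it within a pixel of the expected spot, with the seal strip pointing at the window. It did not look knocked aside in any check.
- **Tiles:** Three tiles were present. I saw no others in the top and side views. I hung them about 100 mm apart, and the last side picture shows all three astride the bar, between the posts.
- **Bowl and vase:** I did not touch them, and they stood upright in the same place in the last side picture.

At sign-off the gripper was clear of everything. None of the checks failed or disagreed, but I judged the tiles' height and tilt on the bar from the pictures and did not measure them.

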